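# Load a twin-column pressure balance for a cross-float

### The job

Load the twin-column pressure balance alike on both sides for a cross-float check: on each of its two round carriers put one of the large thin discs first and then one of the small thin discs on top of it, well centred, so that both carriers float level at mid height again. The two thick weights lying among the discs are not wanted: leave them where they are.

Things in the scene. Friction and masses are not known exactly. Their poses are not given: they have to be found in the camera images.
- large_disc_1_center (a point): Thin bright stainless slotted disc, 59 mm across and 10 mm thick (195 g), lying flat; a narrow slot runs from rim to centre. The point is its centre, half-way up, z up. Solid to the fingers: grip it across the rim in any direction, the slot does not matter. The two large discs are alike.
- large_disc_2_center (a point): Thin bright stainless slotted disc, 58 mm across and 10 mm thick (190 g), lying flat; a narrow slot runs from rim to centre. The point is its centre, half-way up, z up. Solid to the fingers: grip it across the rim in any direction, the slot does not matter. The two large discs are alike.
- small_disc_1_center (a point): Thin bright stainless slotted disc, 46 mm across and 9 mm thick (104 g), lying flat; a narrow slot runs from rim to centre. The point is its centre, half-way up, z up. Solid to the fingers: grip it across the rim in any direction, the slot does not matter. The two small discs are alike.
- small_disc_2_center (a point): Thin bright stainless slotted disc, 45 mm across and 9 mm thick (100 g), lying flat; a narrow slot runs from rim to centre. The point is its centre, half-way up, z up. Solid to the fingers: grip it across the rim in any direction, the slot does not matter. The two small discs are alike.
- thick_large_center (a point): Thick stainless slotted weight, 61 mm across but 26 mm tall (570 g): not a disc for this job, leave it where it stands. The point is its centre, half-way up.
- thick_small_center (a point): Thick stainless slotted weight, 47 mm across but 24 mm tall (312 g): not a disc for this job, leave it where it stands. The point is its centre, half-way up.
- balance: Twin-column pressure balance: grey base 116 x 270 mm, 36 mm high, fixed on the bench, with two steel columns 170 mm apart, a pan on each. Origin under the middle of the base, y towards the left column. Oil joins the pistons: if one pan sinks the other rises as much. Nothing but discs stands higher than the pans; a scale plate 34 mm behind each column's axis ends 16 mm below a level pan's top.
- pan_left (a point): Centre of the top face of the left (+y) load carrier of the pressure balance: a flat round steel pan 52 mm across and 6 mm thick on a piston, x and y at the piston's axis, z up. Level it stands 120 mm above the bench. Loaded unequally, the heavier pan sinks up to 8 mm and the other rises up to 8 mm; loaded alike, both return to 120 mm within a second.
- pan_right (a point): Centre of the top face of the right (-y) load carrier of the pressure balance: a flat round steel pan 52 mm across and 6 mm thick on a piston, x and y at the piston's axis, z up. Same as the left pan, joined to it by the oil: one rises as the other sinks.
There are look-alikes about, which are no part of the job. What is shaped like the part that bears small_disc_1_center but turquoise is not meant.

How it is judged:
By the outcome, as a careful person would: the job done as asked, in the order asked, and still so for the second after the job is handed in, with the robot touching nothing.
It also fails if it takes over 128 s, if anything falls off the work surface, if the arm or the gripper's body presses on something with over 40 N, if the wrist force passes 120 N, or if a joint passes its speed limit or range.

### The arm

A 6-joint arm with a two-finger parallel gripper is mounted at the origin on a cart in front of the work surface, level with it; the furniture and walls round the work are solid. World frame = base frame: x ahead of the robot, y to its left, z up, the work surface at z = 0. Lengths are in mm, angles in rad, forces in N, time in s.
With the tool pointing down it reaches from about 350 to 875 mm from the base axis. Payload 4.2 kg.
Tool frame: the origin (TCP) lies midway between the tips of the shut fingers; the grasp point (between the pads) lies 19 mm behind it; z points along the fingers, y is the direction in which the jaws open and shut (so a half turn about z gives the same grasp; the last joint's range is limited). The gripper opens to 85 mm and grips with 20 to 120 N. Pads are 22 mm wide; open, the fingers measure 114 mm over their backs; the gripper's body (76 mm by 85 mm) begins 54 mm behind the grasp point. The pads swing forward as they close: fully open they stand 13 mm farther back than shut.
Start: joints at [1.49, 0.385, 0.008, 0, -1.194, -0.259], TCP at [208.279, 589.253, 231.312] pointing down, gripper open.
Joint ranges: [-3.14, 3.14], [-1.21, 2.06], [-1.07, 1.41], [-3.16, 2.05], [-2.99, -0.16], [-3.1, 3.1]. Speed limits (rad/s): [2.79, 2.79, 3.14, 3.14, 3.14, 3.14].

### API

Orientations are given as a unit quaternion [x, y, z, w].
In Python, from bench import arm gives the robot as it stands. The module is installed in compiled form; this text tells all that it offers.
- The arm moves only by the tool drive_tool, never from a script. Its argument "moves" is a list that holds one entry, the list of rows, each a list of 7 numbers: the opening, from 0 (shut) to 1 (fully open), then the shift along the tool's x, y, z in m, then the turn, a rotation vector about the tool's x, y, z in rad. In form: [[[hand, dx, dy, dz, wx, wy, wz], ...]]. A call has 1 to 20 rows; each row shifts and turns the pose as measured when the row begins, along the tool's axes as they then stand; what a row does not reach is not made up. A row lasts 1/10 s, in which the tool goes at most 50 mm and 8.59 degrees, less where a joint would pass 70% of its speed; a pose out of reach is approached as far as the arm can. A call with a gripper value outside its range is refused whole. The fingers move at their own pace and stop on an object; the grip force is fixed at half the most. Time passes only in rows, so rows that do not move let the fingers close. It gives the time, the measured TCP pose, the force and the opening at its end, in the units of the state.
- arm.read_state(): the state, without advancing time (a new reading comes with each control period).
- arm.get_image(name): name is "scene" or "top" or "wrist"; returns (picture, depth): 420x560x3 uint8, red, green, blue; 420x560 float32, mm along the optical axis (not along the pixel's ray), 0 where there is no reading.
- arm.camera_params(name): a dict with "fov_y" (degrees; the focal length in pixels is half the picture's height over the tangent of half this angle, whatever the lens; pixels are square), "cx", "cy" (the principal point, pixels), "world_from_camera" (4x4, takes a point from camera to world coordinates); the wrist camera has in their place "T_tool_cam" (4x4, takes a point from camera to tool coordinates, whose origin is the TCP and whose axes are the flange's). Camera axes: x right, y down, z forward; pixel columns grow to the right and rows downward; lengths in mm; the calibration is good to about 2 mm. A picture is of the moment at which its call begins: read the wrist's pose just before it. camera_params takes no time and is no camera call.
- arm.job_done(): hands the job in, once; it reports no verdict.
The state is a dict: "clock": time; "joints": joint angles; "joint_vel": joint speeds; "joint_efforts": joint torques, N m; "position": TCP position; "ee_rot": TCP orientation; "contact_force": force on the tool from outside, world axes, zero at the start; "wrist_torque": the same for the moment, N m; "gripper_width": finger opening in mm.
Only numpy, scipy, OpenCV 4.12 (cv2) and the standard library are available. Lean on these libraries where they do the work, as an engineer would, in place of code of your own. Each camera call takes 0.05 s, during which the arm holds its last target.

## Working session

There is one attempt and no reset: what is moved stays moved. The work goes in short steps, Python scripts to look and compute and a tool call to move; the robot and the scene stay as the last step left them, time stands still between calls to the robot, and variables do not carry over. Pictures are saved under pics/ and viewed, and the job is handed in when it is done.

Besides the shell and the picture viewer there is one more tool, called after "Request:" by a JSON object that holds its "api" and its "payload". drive_tool: Moves the arm, as the interface text tells. Its arguments: {"type":"object","properties":{"moves":{"type":"array","items":{"type":"array","items":{"type":"array","items":{"type":"number"}}}}},"required":["moves"]}

```bash
mkdir -p pics
python3 - <<'E'
from bench import arm
import cv2,numpy as np
s=arm.read_state();print(s)
for n in("scene","top","wrist"):
    im,d=arm.get_image(n);cv2.imwrite(f"pics/{n}0.png",im[:,:,::-1]);np.save(f"pics/{n}0d.npy",d);np.save(f"pics/{n}0.npy",im)
    print(n,arm.camera_params(n),d.min(),d.max())
E
```

```text
{'clock': 0.0, 'joints': array([ 1.48961887e+00,  3.85571317e-01,  6.61805549e-03, -5.11071841e-04,
       -1.19402978e+00, -2.58625943e-01]), 'joint_vel': array([ 0.00067871,  0.00174802, -0.00096366, -0.00019062,  0.00115859,
        0.00030315]), 'joint_efforts': array([ 1.09850909e-03, -3.92284405e+01,  1.88398039e+01,  4.18630198e+00,
       -4.61762495e-03,  3.50699693e-06]), 'position': array([208.081344  , 588.71125031, 230.20786306]), 'ee_rot': array([ 9.85584831e-01, -1.69178276e-01, -1.39695218e-04,  1.11010137e-03]), 'contact_force': array([-0.2221914 ,  0.05441018,  0.39090773]), 'wrist_torque': array([-0.02980907, -0.00980899, -0.0080976 ]), 'gripper_width': 85.37546436705928}
scene {'fov_y': 43.85956759372237, 'cx': 279.29387197860456, 'cy': 209.3455074904254, 'world_from_camera': array([[ 5.62514154e-01, -6.15817652e-01,  5.51676033e-01,
        -1.20738936e+02],
       [-8.26786359e-01, -4.17796312e-01,  3.76657082e-01,
        -4.22406412e+02],
       [-1.46386786e-03, -6.67993159e-01, -7.44165974e-01,
         9.32431995e+02],
       [ 0.00000000e+00,  0.00000000e+
[... 281 characters left out ...]
8.57739588e-03,  1.68896114e-02,
         4.27437222e+00],
       [-1.57308215e-02, -1.20769236e-01, -9.92555960e-01,
         9.39483734e+02],
       [ 0.00000000e+00,  0.00000000e+00,  0.00000000e+00,
         1.00000000e+00]])} 0.0 1737.5928
wrist {'fov_y': 63.33604803912506, 'cx': 277.3995916995185, 'cy': 204.79317465507228, 'T_tool_cam': array([[ 2.45629602e-06, -9.57929197e-01, -2.87004623e-01,
         7.21714304e+01],
       [ 9.99999959e-01, -7.98478942e-05,  2.75064995e-04,
        -6.73074386e-01],
       [-2.86409505e-04, -2.87004611e-01,  9.57929158e-01,
        -1.41840560e+02],
       [ 0.00000000e+00,  0.00000000e+00,  0.00000000e+00,
         1.00000000e+00]])} 0.0 1455.4667
```

View pics/top0.png

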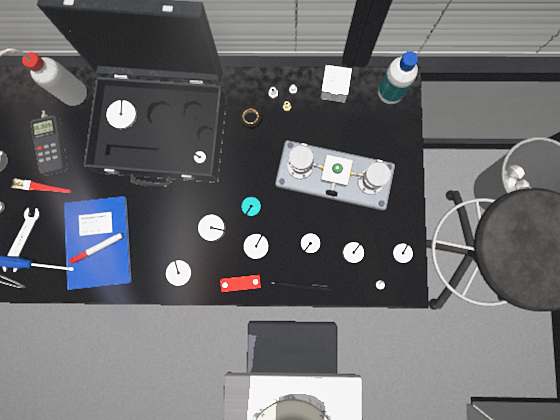

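View pics/scene0.png

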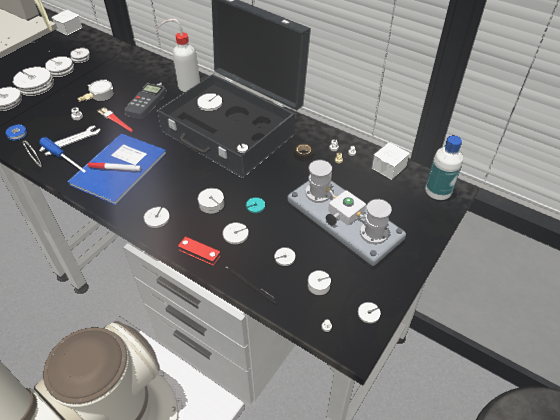

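The top view shows white round candidates at (211,228), (256,246), (178,273), (311,243), (354,252), (403,253). There is also one in the case at (121,113), a turquoise one at (251,206), and more on the far left. In the scene view (210,200) and (319,282) look tall. I'll measure them.

```bash
cat > h.py <<'E'
import numpy as np,cv2
from bench import arm
from scipy.spatial.transform import Rotation as R
def K(n):
    p=arm.camera_params(n);f=210/np.tan(np.radians(p['fov_y']/2));return f,p['cx'],p['cy'],p
def wfc(n,st=None):
    p=arm.camera_params(n)
    if n!='wrist':return p['world_from_camera']
    T=np.eye(4);T[:3,:3]=R.from_quat(st['ee_rot']).as_matrix();T[:3,3]=st['position'];return T@p['T_tool_cam']
def cast(n,uv,z,st=None):
    f,cx,cy,_=K(n);M=wfc(n,st);uv=np.atleast_2d(uv).astype(float)
    r=np.c_[(uv[:,0]-cx)/f,(uv[:,1]-cy)/f,np.ones(len(uv))]@M[:3,:3].T
    o=M[:3,3];return o+r*((z-o[2])/r[:,2])[:,None]
def pts(n,d,st=None):
    f,cx,cy,_=K(n);M=wfc(n,st);v,u=np.mgrid[:420,:560]
    P=np.stack([(u-cx)/f*d,(v-cy)/f*d,d],-1)@M[:3,:3].T+M[:3,3];P[d==0]=np.nan;return P
def proj(n,X,st=None):
    f,cx,cy,_=K(n);M=np.linalg.inv(wfc(n,st));c=np.atleast_2d(X)@M[:3,:3].T+M[:3,3];return c[:,:2]/c[:,2:]*f+[cx,cy]
E
cat > /tmp/m.py <<'E'
from h import *
im=np.load('pics/top0.npy');d=np.load('pics/top0d.npy');P=pts('top',d)
hsv=cv2.cvtColor(im,cv2.COLOR_RGB2HSV)
m=((hsv[...,2]>150)&(hsv[...,1]<60)).astype('uint8')
n,l,st,c=cv2.connectedComponentsWithStats(m)
for i in range(1,n):
    x,y,w,h,a=st[i]
    if 60<a<2000 and y<300 and x<430:
        cs,_=cv2.findContours((l==i).astype('uint8'),cv2.RETR_EXTERNAL,cv2.CHAIN_APPROX_NONE)
        (u,v),r=cv2.minEnclosingCircle(cs[0]);z=np.nanmedian(P[...,2][l==i]);q=P[l==i]
        X=cast('top',[u,v],z)[0];r2=cast('top',[u+r,v],z)[0]
        print(np.round([u,v,r]),a,'z',z.round(1),'xy',X[:2].round(1),'diam',2*np.linalg.norm(r2-X).round(1),'med',np.nanmean(q,0).round(1))
print('bench z',np.nanmedian(P[200:290,280:300,2]))
E
PYTHONPATH=. python3 /tmp/m.py
python3 - <<'E'
import cv2
a=cv2.imread('pics/top0.png')[180:300,150:420];cv2.imwrite('pics/c1.png',cv2.resize(a,None,fx=2.9,fy=2.9,interpolation=2))
a=cv2.imread('pics/scene0.png')[160:340,130:410];cv2.imwrite('pics/c2.png',cv2.resize(a,None,fx=2.8,fy=2.8,interpolation=2))
E
```

```text
Traceback (most recent call last):
  File "h.py", line 1, in <module>
    import numpy as np,cv2
ModuleNotFoundError: No module named 'cv2'
```

View pics/c2.png

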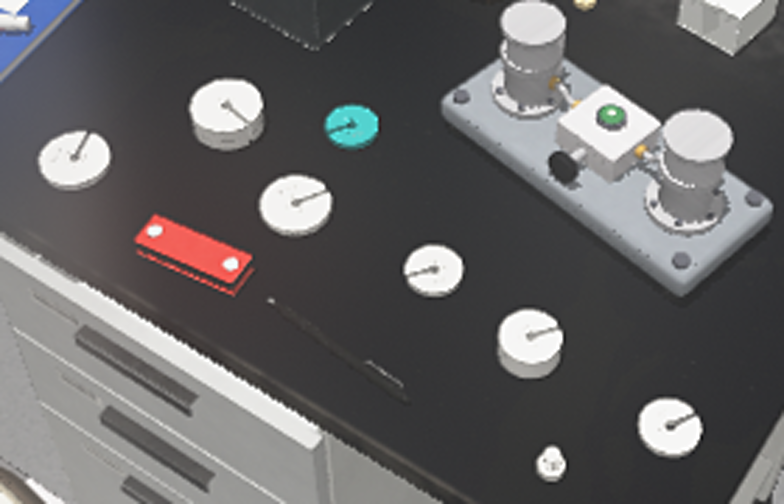

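View pics/wrist0.png

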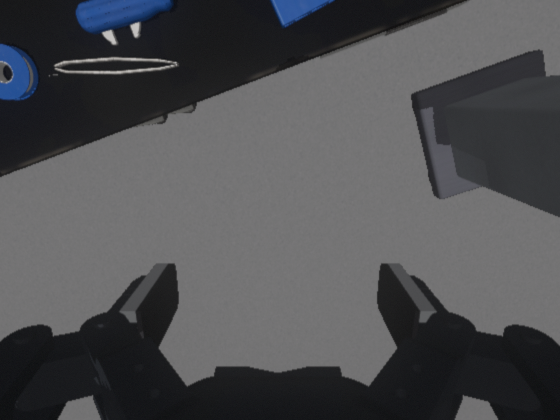

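In the scene crop, the tall (thick) weights are at crop (227,113) and (530,340). The thin ones are large at (75,160) and (295,205), and small at (433,270) and (670,427). The turquoise one at (352,126) is a decoy.

```bash
sed -i '1i import sys;sys.path.insert(0,".")' /tmp/m.py; python3 /tmp/m.py
```

```text
[255.   0.  38.] 79 z 185.9 xy [959.2  85.1] diam 159.8 med [959.1  85.5 185.8]
[250.   8.  44.] 778 z 155.8 xy [960.8  98.7] diam 192.6 med [959.8  87.6 154.1]
[326.   9.  28.] 542 z 157.7 xy [958.3 -65.4] diam 121.8 med [959.8 -64.1 155.2]
[414.  12.  26.] 156 z 144.3 xy [ 959.2 -260.4] diam 113.6 med [ 960.5 -260.9  144.1]
[250.  18.  43.] 228 z 121.6 xy [961.4 101.3] diam 192.8 med [961.1  88.8 121.9]
[324.  19.  26.] 166 z 121.5 xy [959.  -65.2] diam 117.6 med [959.7 -62.1 123.4]
[412.  19.  27.] 136 z 125.2 xy [ 956.6 -260.7] diam 118.4 med [ 959.6 -257.6  124.8]
[252.  26.  42.] 682 z 90.4 xy [960.7 101. ] diam 197.8 med [959.7  88.1  89.8]
[323.  25.  26.] 465 z 89.5 xy [965.1 -65.5] diam 122.0 med [959.7 -63.6  88.6]
[408.  26.  25.] 200 z 95.2 xy [ 960.3 -260.8] diam 113.2 med [ 960.2 -261.1   95.2]
[402.  37.  27.] 575 z 45.2 xy [ 962.3 -263.5] diam 133.4 med [ 958.9 -260.    47.8]
[254.  36.  41.] 259 z 52.3 xy [960.3 101.2] diam 198.0 med [958.   93.3  53.4]
[322.  37.  25.] 161 z 51.7 xy [958.2 -64.9] diam 119.4 med [958.1 -63.8  52.4]
[486.  42.  61.] 642 z 30.6 xy [ 9
[... 1542 characters left out ...]
 63.0 med [492.9 197.   23.7]
[103. 243.  20.] 252 z 28.2 xy [452.6 449.6] diam 94.0 med [450.  450.   26.9]
[310. 243.  10.] 295 z 8.2 xy [459.2 -40.7] diam 47.4 med [459.5 -40.8   7.3]
[256. 246.  13.] 476 z 9.1 xy [450.1  90. ] diam 60.8 med [449.8  90.3   8.4]
[353. 252.  11.] 334 z 23.6 xy [ 437.2 -141. ] diam 49.4 med [ 437.2 -141.    22.1]
[403. 253.  10.] 293 z 8.3 xy [ 437.1 -260.5] diam 47.2 med [ 437.  -260.5    7.9]
[178. 272.  13.] 494 z 8.9 xy [385.1 274.9] diam 61.8 med [384.5 274.2   8.4]
[ 52. 266.  21.] 128 z 14.0 xy [397.1 575.6] diam 102.2 med [396.3 575.3  12.5]
[380. 285.   5.] 65 z 10.2 xy [ 362.2 -204.9] diam 21.8 med [ 362.6 -204.5   12.3]
bench z -0.6159394597771097
```

View pics/c1.png

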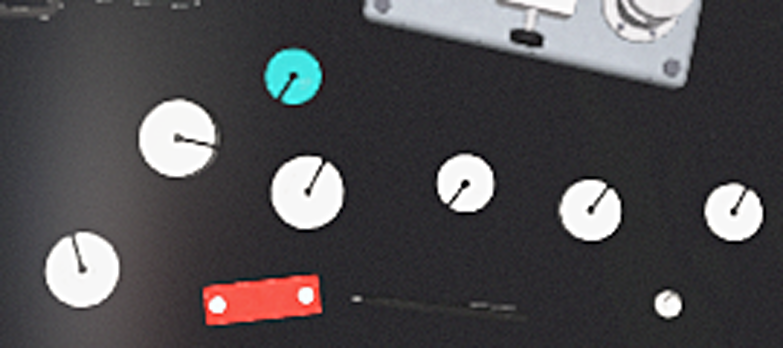

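The thin large discs are A (450,90) and B (385,274.5). The thin small ones are C (459,-41) and D (437,-260.5). The thick weights have tops at 26 and 24 mm, at (493,197) and (437,-141). Next I locate the pans.

Run:
```python
import sys;sys.path.insert(0,'.')
from h import *
for n in('top','scene'):
    d=np.load(f'pics/{n}0d.npy');P=pts(n,d)
    m=((P[...,2]>112)&(P[...,2]<130)&(P[...,0]>480)&(P[...,0]<760)&(abs(P[...,1]+100)<200)).astype('uint8')
    k,l,s,c=cv2.connectedComponentsWithStats(m)
    for i in range(1,k):
        if s[i,4]<100:continue
        cs,_=cv2.findContours((l==i).astype('uint8'),cv2.RETR_EXTERNAL,cv2.CHAIN_APPROX_NONE)
        q=P[l==i];z=np.median(q[:,2])
        e=cast(n,cs[0][:,0],z)[:,:2].astype('float32')
        (a,b),r=cv2.minEnclosingCircle(e); el=cv2.fitEllipse(e) if len(e)>5 else None
        print(n,c[i].round(1),s[i,4],'z',z.round(1),'mean',q.mean(0).round(1),'circ',np.round([a,b,2*r],1),el)
```

```text
top [301.2 157.4] 438 z 120.1 mean [638.3 -15.5 119.9] circ [638.3 -15.4  52.1] ((638.34814453125, -15.390419006347656), (49.38340377807617, 50.74918746948242), 84.05752563476562)
top [378.2 174.2] 450 z 119.9 mean [ 602.3 -181.1  119.8] circ [ 602.3 -180.9   52.4] ((602.3578491210938, -181.0828399658203), (49.704063415527344, 50.60856246948242), 55.13710021972656)
scene [320.1 168.3] 318 z 119.0 mean [636.8 -16.8 118.8] circ [636.7 -16.9  56.2] ((636.9720458984375, -16.648542404174805), (50.55659484863281, 54.107669830322266), 119.35890197753906)
scene [378.7 208.8] 392 z 119.1 mean [ 600.9 -182.2  118.9] circ [ 600.9 -181.5   55.3] ((600.9938354492188, -182.1293487548828), (50.35963439941406, 53.98735427856445), 104.18473052978516)
```

Request:
{"api": "drive_tool", "payload": {"moves": [[[1,0,0,0,0,0,-0.114],[1,0,0,0,0,0,-0.114],[1,0,0,0,0,0,-0.113],[1,0.022,0.039,0.01,0,0,0],[1,0.022,0.039,0.01,0,0,0],[1,0.022,0.039,0.015,0,0,0],[1,0.022,0.039,0.015,0,0,0],[1,0.022,0.039,0.015,0,0,0],[1,0.022,0.039,0.015,0,0,0],[1,0.022,0.039,0.015,0,0,0],[1,0.022,0.039,0.015,0,0,0],[1,0,0,0,0,0,0]]]}}

```text
clock: 1.35
position: [392.1, 267.9, 113.2]
ee_rot: [1.0, 0.01, -0.002, 0.002]
contact_force: [-0.3, 0.1, -0.7]
gripper_width: 85.4
```

```bash
cat >> h.py <<'E'
def settle(): return arm.read_state()
def wrist(name,ztop,z0,z1,rad=45,near=None):
    st=arm.read_state();im,d=arm.get_image('wrist')
    cv2.imwrite(f'pics/{name}.png',im[:,:,::-1]);np.save(f'pics/{name}d.npy',d);np.save(f'pics/{name}.npy',im)
    return st,im,d
def disc(st,im,d,ztop,near,tol=45,vmin=150,band=5):
    P=pts('wrist',d,st);hsv=cv2.cvtColor(im,cv2.COLOR_RGB2HSV)
    m=(abs(P[...,2]-ztop)<band)&(np.hypot(P[...,0]-near[0],P[...,1]-near[1])<tol)&(hsv[...,2]>vmin)&(hsv[...,1]<60)
    m=cv2.morphologyEx(m.astype('uint8'),cv2.MORPH_CLOSE,np.ones((9,9)))
    k,l,s,c=cv2.connectedComponentsWithStats(m);i=1+np.argmax(s[1:,4])
    cs,_=cv2.findContours((l==i).astype('uint8'),cv2.RETR_EXTERNAL,cv2.CHAIN_APPROX_NONE)
    z=np.median(P[l==i][:,2]);e=cast('wrist',cs[0][:,0],ztop,st)[:,:2].astype('float32')
    h=cv2.convexHull(e);(a,b),r=cv2.minEnclosingCircle(e)
    A=cv2.contourArea(h);M=cv2.moments(h);g=(M['m10']/M['m00'],M['m01']/M['m00'])
    print('disc px',c[i].round(),'z',z.round(1),'circ',np.round([a,b,2*r],1),'hull centroid',np.round(g,1),'eqdiam',round(2*np.sqrt(A/np.pi),1))
    return np.array(g)
def delta(st,X):
    D=R.from_quat(st['ee_rot']).as_matrix().T@(np.asarray(X)-st['position'])
    print('tool delta to',np.round(X,1),'=',D.round(1),'yaw x',np.round(R.from_quat(st['ee_rot']).as_matrix()[:,0],3),'tool z',np.round(R.from_quat(st['ee_rot']).as_matrix()[:,2],4))
E
cat > v.py <<'E'
import sys;sys.path.insert(0,'.')
from h import *
n,x,y,z,vm=sys.argv[1],*map(float,sys.argv[2:6])
st,im,d=wrist(n,z,0,0)
print(st['clock'],st['position'].round(1),st['gripper_width'],st['contact_force'].round(1))
g=disc(st,im,d,z,(x,y),vmin=vm);delta(st,[*g,z])
E
python3 v.py w1 385 274.5 10 150
```

```text
1.35 [392.1 267.9 113.2] 85.40891616245742 [-0.3  0.1 -0.7]Traceback (most recent call last):
  File "v.py", line 6, in <module>
    g=disc(st,im,d,z,(x,y),vmin=vm);delta(st,[*g,z])
  File "h.py", line 28, in disc
    k,l,s,c=cv2.connectedComponentsWithStats(m);i=1+np.argmax(s[1:,4])
                                                    ~~~~~~~~~^^^^^^^^^
    return _wrapfunc(a, 'argmax', axis=axis, out=out, **kwds)
    return bound(*args, **kwds)
ValueError: attempt to get argmax of an empty sequence
```

View pics/w1.png

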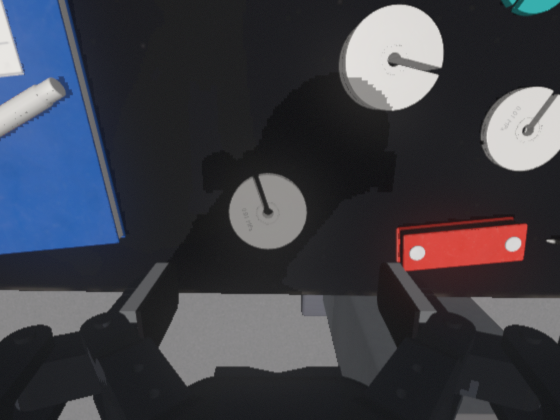

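The wrist view shows disc B at (268,212), in the gripper's shadow and so darker. I'll lower the brightness threshold.

```bash
cat > v2.py <<'E'
import sys;sys.path.insert(0,'.')
from h import *
# re-measure a saved picture
E
python3 - <<'E'
import sys;sys.path.insert(0,'.')
from h import *
st=arm.read_state();im=np.load('pics/w1.npy');d=np.load('pics/w1d.npy')
for v in(70,100):
    g=disc(st,im,d,10,(385,274.5),vmin=v);delta(st,[*g,10])
P=pts('wrist',d,st);print(P[212,285],P[230,268],P[100,250])
# fingertip pads in tool frame
M=arm.camera_params('wrist')['T_tool_cam'];f,cx,cy,_=K('wrist')
for u,v in((160,270),(165,290),(395,270),(390,290)):
    print(u,v,d[v,u],(M@[(u-cx)/f*d[v,u],(v-cy)/f*d[v,u],d[v,u],1])[:3].round(1))
E
```

```text
disc px [268. 211.] z nan circ [385.1 277.9  59.7] hull centroid [385. 278.] eqdiam 58.9
tool delta to [385. 278.  10.] = [ -7.1  -8.3 104.2] yaw x [ 1.     0.022 -0.002] tool z [-0.0019 -0.0026 -1.    ]
disc px [267. 211.] z nan circ [385.  277.9  59.5] hull centroid [384.9 278.1] eqdiam 58.7
tool delta to [384.9 278.1  10. ] = [ -7.1  -8.4 104.2] yaw x [ 1.     0.022 -0.002] tool z [-0.0019 -0.0026 -1.    ]
[385.31084419 264.81411774   9.91185896] [369.98078368 277.54995714   8.7322113 ] [4.66126820e+02 2.91993943e+02 1.76963380e-02]
160 270 131.33206 [ 10.7 -46.2 -23.3]
165 290 129.19011 [  4.4 -43.5 -27.4]
395 270 131.38303 [ 10.6  44.5 -23.2]
390 290 128.86111 [  4.6  41.7 -27.7]
```

Request:
{"api": "drive_tool", "payload": {"moves": [[[0.75,-0.007,-0.0065,0.02,0,0,0.02],[0.75,0,0,0.02,0,0,0],[0.75,0,0,0.015,0,0,0],[0.75,0,0,0,0,0,0],[0.75,0,0,0,0,0,0]]]}}

```text
clock: 1.9
position: [386.6, 282.1, 60.4]
ee_rot: [1.0, 0.002, 0.002, -0.002]
contact_force: [-0.3, -0.1, 0.4]
gripper_width: 63.7
```

```bash
python3 v.py w2 385 276 10 70
python3 - <<'E'
import sys;sys.path.insert(0,'.')
from h import *
d=np.load('pics/w2d.npy')
M=arm.camera_params('wrist')['T_tool_cam'];f,cx,cy,_=K('wrist')
v,u=np.mgrid[:420,:560];Q=np.stack([(u-cx)/f*d,(v-cy)/f*d,d,np.ones_like(d)],-1)@M.T
for row in range(225,320,8):
    for sgn in(-1,1):
        q=Q[row];s=(q[:,2]<5)&(d[row]>0)&(sgn*q[:,1]>0)&(abs(q[:,1])<60)
        if s.any():
            k=np.argmin(np.where(s,abs(q[:,1]),1e9));print(row,k,q[k,:3].round(1),end=' | ')
    print()
E
```

```text
1.9 [386.6 282.1  60.4] 63.718493327630256 [-0.3 -0.1  0.4]
disc px [290. 230.] z nan circ [385.  275.5  59.5] hull centroid [384.9 275.7] eqdiam 58.5
tool delta to [384.9 275.7  10. ] = [-1.9  6.6 50.4] yaw x [1.    0.004 0.004] tool z [ 0.004   0.0039 -1.    ]




257 202 [ 10.4 -32.5 -11.1] | 257 354 [ 10.8  31.1 -12.1] | 
265 205 [  4.1 -32.7  -6.1] | 265 358 [ 11.   31.  -19.7] | 
273 197 [  7.9 -32.7 -20.5] | 273 361 [ 10.4  30.9 -25.2] | 
281 190 [ 10.5 -32.6 -31.4] | 281 360 [  6.7  30.9 -24.8] | 
289 186 [ 10.5 -32.6 -37. ] | 289 368 [ 10.1  30.8 -36.3] | 
297 185 [  8.6 -32.6 -39. ] | 297 357 [ -2.1  31.  -21.7] | 
305 199 [ -5.8 -32.5 -21.7] | 305 367 [  4.   30.8 -36.8] | 
313 196 [ -6.2 -32.6 -26.7] | 313 361 [ -3.8  30.8 -30.2] |
```

View pics/w2.png

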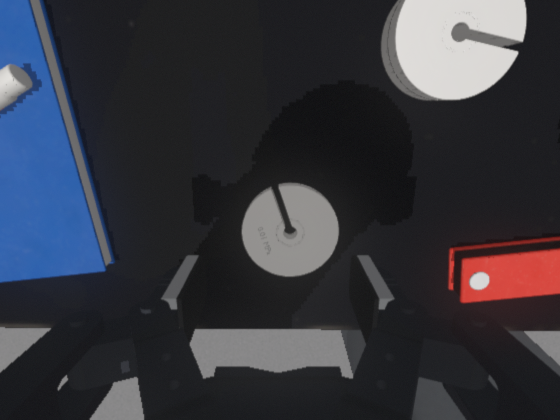

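Request:
{"api": "drive_tool", "payload": {"moves": [[[0.88,-0.002,0.007,0,0,0,0],[0.88,0,0,0,0,0,0],[0.88,0,0,0.02,0,0,0],[0.88,0,0,0.02,0,0,0],[0.88,0,0,0,0,0,0],[0.88,0,0,0,0,0,0]]]}}

```text
clock: 2.55
position: [386.8, 278.1, 24.7]
ee_rot: [1.0, 0.003, 0.006, -0.007]
contact_force: [-0.1, 0.7, 0.5]
gripper_width: 75.0
```

```bash
python3 v.py w3 385 276 10 70
```

```text
2.55 [386.8 278.1  24.7] 74.9812634891625 [-0.1  0.7  0.5]
disc px [285. 255.] z nan circ [385.2 275.7  59.5] hull centroid [385.1 275.6] eqdiam 58.5
tool delta to [385.1 275.6  10. ] = [-1.9  2.6 14.7] yaw x [1.    0.006 0.011] tool z [ 0.0113  0.0133 -0.9998]
```

View pics/w3.png

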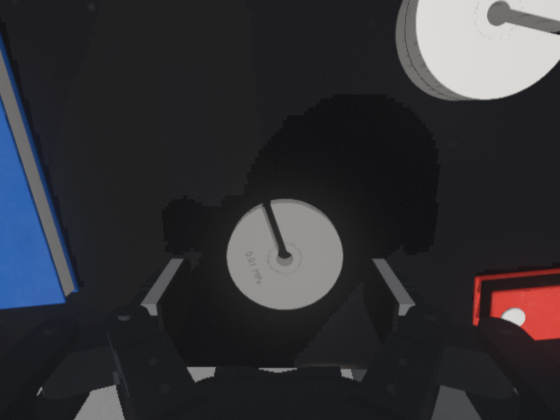

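```bash
cat >> h.py <<'E'
def go(X,yaw=0.0):
    st=arm.read_state();C=R.from_quat(st['ee_rot'])
    D=C.as_matrix().T@(np.asarray(X)-st['position'])
    des=R.from_euler('z',yaw)*R.from_euler('x',np.pi)
    r=(C.inv()*des).as_rotvec()
    print('t',round(st['clock'],2),'pos',st['position'].round(1),'w',round(st['gripper_width'],2),'F',st['contact_force'].round(1),'\n move mm',D.round(1),'rot',r.round(4))
E
echo 'import sys;sys.path.insert(0,".")
from h import *
go(list(map(float,sys.argv[1:4])))' > g.py; python3 g.py 385 275 -3
```

```text
t 2.6 pos [386.7 278.1  24.8] w 74.94 F [ 0.6 -0.4  0.1] 
 move mm [-2.1  3.4 27.7] rot [-0.0135 -0.0113  0.0058]
```

Request:
{"api": "drive_tool", "payload": {"moves": [[[0.88,-0.002,0.0034,0,-0.013,-0.011,0.006],[0.88,0,0,0.01,0,0,0],[0.88,0,0,0.01,0,0,0],[0.88,0,0,0,0,0,0],[0.88,0,0,0,0,0,0]]]}}

```text
clock: 3.1
position: [385.6, 275.6, 5.3]
ee_rot: [1.0, -0.0, 0.001, -0.002]
contact_force: [-0.6, -0.1, -0.1]
gripper_width: 75.2
```

```bash
python3 g.py 385 275 -3
```

```text
t 3.1 pos [385.6 275.6   5.3] w 75.2 F [-0.6 -0.1 -0.1] 
 move mm [-0.6  0.6  8.3] rot [-0.003  -0.0021 -0.0005]
```

Request:
{"api": "drive_tool", "payload": {"moves": [[[0.88,-0.0005,0.0005,0.007,-0.003,-0.002,0],[0.88,0,0,0,0,0,0],[0.5,0,0,0,0,0,0],[0.4,0,0,0,0,0,0],[0.4,0,0,0,0,0,0],[0.4,0,0,0,0,0,0]]]}}

```text
clock: 3.7
position: [384.8, 274.7, -1.7]
ee_rot: [1.0, -0.0, -0.0, 0.001]
contact_force: [-1.1, -0.6, -2.4]
gripper_width: 56.0
```

```bash
python3 v.py w4 385 276 10 70; python3 g.py 385 275 80
```

```text
3.7 [384.8 274.7  -1.7] 55.95496603998174 [-1.1 -0.6 -2.4]
disc px [278. 275.] z nan circ [391.3 275.3  71.5] hull centroid [385.8 275.5] eqdiam 61.2
tool delta to [385.8 275.5  10. ] = [  1.   -0.7 -11.7] yaw x [ 1.    -0.    -0.001] tool z [-6.0e-04 -1.2e-03 -1.0e+00]
t 3.75 pos [384.8 274.7  -1.8] w 56.35 F [ 0.1  0.4 -0.7] 
 move mm [  0.2  -0.2 -81.8] rot [ 0.0013  0.0006 -0.0003]
```

View pics/w4.png

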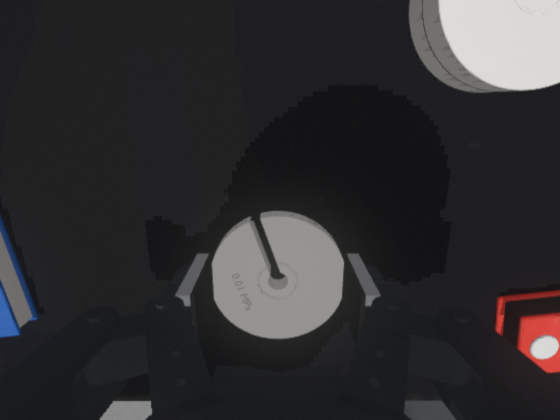

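Request:
{"api": "drive_tool", "payload": {"moves": [[[0.4,0,0,-0.015,0,0,0],[0.4,0,0,-0.03,0,0,0],[0.4,0,0,-0.04,0,0,0],[0.4,0,0,-0.04,0,0,0],[0.4,0,0,-0.04,0,0,0],[0.4,0,0,-0.02,0,0,0],[0.4,0.01,0.012,0,0,0,0],[0.4,0.028,0.032,0,0,0,0],[0.4,0.028,0.032,0,0,0,0],[0.4,0.028,0.032,0,0,0,0],[0.4,0.028,0.032,0,0,0,0],[0.4,0.028,0.032,0,0,0,0],[0.4,0.015,0.02,0,0,0,0],[0.4,0,0,0,0,0,0],[0.4,0,0,0,0,0,0]]]}}

```text
clock: 5.25
position: [552.0, 74.2, 185.3]
ee_rot: [1.0, -0.0, -0.005, 0.002]
contact_force: [0.3, 0.8, -2.4]
gripper_width: 55.9
```

```bash
python3 g.py 638 -16 180;python3 - <<'E'
import sys;sys.path.insert(0,'.')
from h import *
st,im,d=wrist('w5',0,0,0)
E
```

```text
t 5.25 pos [552.   74.2 185.3] w 55.9 F [ 0.3  0.8 -2.4] 
 move mm [86.  90.2  4.8] rot [ 0.0039  0.0099 -0.    ]
```

View pics/w5.png

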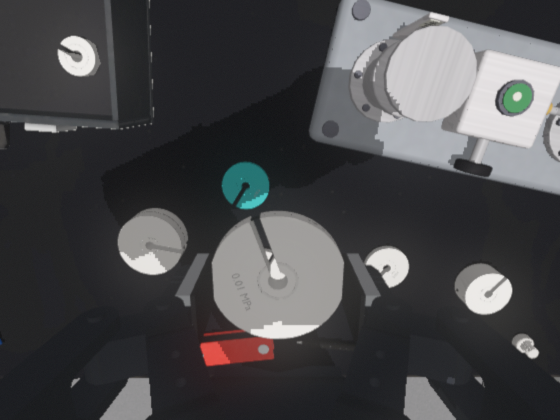

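Run:
```python
import sys;sys.path.insert(0,'.')
from h import *
st=arm.read_state();im=np.load('pics/w5.npy');d=np.load('pics/w5d.npy')
P=pts('wrist',d,st)
# tool coords for all
M=arm.camera_params('wrist')['T_tool_cam'];f,cx,cy,_=K('wrist')
v,u=np.mgrid[:420,:560];Q=np.stack([(u-cx)/f*d,(v-cy)/f*d,d,np.ones_like(d)],-1)@M.T
m=(abs(Q[...,2]+11.7)<3)&(abs(Q[...,0])<40)&(abs(Q[...,1])<28)&(d>0)
print('disc top tool z',np.median(Q[m][:,2]),m.sum())
for y in(-20,-10,10,20):
    s=m&(abs(Q[...,1]-y)<1.5);q=Q[s];print(y,q[:,0].min().round(1),q[:,0].max().round(1),((q[:,0].min()+q[:,0].max())/2).round(1))
pm=((P[...,2]>110)&(P[...,2]<130)&(np.hypot(P[...,0]-638,P[...,1]+16)<45)).astype('uint8')
cs,_=cv2.findContours(pm,cv2.RETR_EXTERNAL,cv2.CHAIN_APPROX_NONE);c=max(cs,key=cv2.contourArea)
z=np.median(P[pm>0][:,2]);e=cast('wrist',c[:,0],z,st)[:,:2].astype('float32');print('pan',z,cv2.minEnclosingCircle(e),cv2.fitEllipse(e))
```

```text
disc top tool z -10.397757184663874 12215
-20 -24.3 22.2 -1.1
-10 -29.3 23.2 -3.1
10 -28.8 26.8 -1.0
20 -23.3 21.2 -1.0
pan 119.13779414984904 ((638.7860107421875, -11.664180755615234), 26.487754821777344) ((638.8499145507812, -11.766642570495605), (50.7095832824707, 52.293861389160156), 10.215865135192871)
```

Request:
{"api": "drive_tool", "payload": {"moves": [[[0.4,0.005,0.03,0.0,0.004,0.01,0],[0.4,0.01,0.035,0.0,0,0,0],[0.4,0.01,0.02,0,0,0,0],[0.4,0,0,0,0,0,0],[0.4,0,0,0,0,0,0],[0.4,0,0,0,0,0,0]]]}}

```text
clock: 5.9
position: [574.0, -5.9, 184.7]
ee_rot: [1.0, 0.006, -0.001, -0.001]
contact_force: [0.6, 0.5, -2.1]
gripper_width: 56.3
```

```bash
cat > pan.py <<'E'
import sys;sys.path.insert(0,'.')
from h import *
n,x,y,z0,zd=sys.argv[1],*map(float,sys.argv[2:6])
st,im,d=wrist(n,0,0,0);P=pts('wrist',d,st)
pm=((abs(P[...,2]-z0)<6)&(np.hypot(P[...,0]-x,P[...,1]-y)<45)).astype('uint8')
cs,_=cv2.findContours(pm,cv2.RETR_EXTERNAL,cv2.CHAIN_APPROX_NONE);c=max(cs,key=cv2.contourArea)
z=np.median(P[pm>0][:,2]);e=cast('wrist',c[:,0],z,st)[:,:2].astype('float32');print('top z',z.round(1),np.round(cv2.minEnclosingCircle(e)[0],1),'D',round(2*cv2.minEnclosingCircle(e)[1],1),[np.round(q,1) for q in cv2.fitEllipse(e)])
M=arm.camera_params('wrist')['T_tool_cam'];f,cx,cy,_=K('wrist')
v,u=np.mgrid[:420,:560];Q=np.stack([(u-cx)/f*d,(v-cy)/f*d,d,np.ones_like(d)],-1)@M.T
m=(abs(Q[...,2]-zd)<3)&(abs(Q[...,0])<40)&(abs(Q[...,1])<26)&(d>0)
if m.sum()>500:
  print('held top tool z',np.median(Q[m][:,2]).round(1))
  for y in(-15,-10,-5,0,5,10,15):
    q=Q[m&(abs(Q[...,1]-y)<1.5)];print(y,q[:,0].min().round(1),q[:,0].max().round(1),((q[:,0].min()+q[:,0].max())/2).round(1))
E
python3 pan.py w6 638 -16 120 -11; python3 g.py 638 -16 180
```

```text
top z 119.2 [639.2 -13. ] D 51.7 [array([639.1, -12.9]), array([50.6, 50.8]), np.float64(32.0)]
held top tool z -10.4
-15 -27.1 25.7 -0.7
-10 -29.1 23.2 -2.9
-5 -30.4 28.4 -1.0
0 -30.3 28.8 -0.7
5 -30.3 28.2 -1.0
10 -28.6 26.9 -0.8
15 -25.5 24.5 -0.5
t 5.95 pos [574.   -5.7 184.8] w 55.69 F [-0.8  0.7 -2.6] 
 move mm [63.9 11.1  4.6] rot [-0.0017  0.0021  0.012 ]
```

View pics/w6.png

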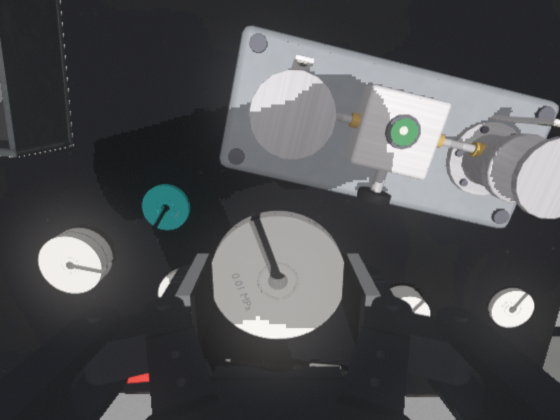

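The disc is held, centred in the jaws. The left pan is at px (293,115), which casts to (639,-13), while the top view gave -15.4 in y. To cancel the camera bias I'll bring the disc beside the pan, close to its height, and measure again.

Request:
{"api": "drive_tool", "payload": {"moves": [[[0.4,0,0.008,0.02,0,0.002,0.012],[0.4,0,0,0.02,0,0,0],[0.4,0,0,0.012,0,0,0],[0.4,0,0,0,0,0,0],[0.4,0,0,0,0,0,0],[0.4,0,0,0,0,0,0]]]}}

```text
clock: 6.55
position: [574.5, -8.7, 133.9]
ee_rot: [1.0, 0.004, 0.002, -0.001]
contact_force: [0.4, -0.9, -2.2]
gripper_width: 56.2
```

```bash
cat >> h.py <<'E'
def held(d,zd,r,yl=26):
    M=arm.camera_params('wrist')['T_tool_cam'];f,cx,cy,_=K('wrist')
    v,u=np.mgrid[:420,:560];Q=np.stack([(u-cx)/f*d,(v-cy)/f*d,d,np.ones_like(d)],-1)@M.T
    m=((abs(Q[...,2]-zd)<4)&(np.hypot(Q[...,0]+1,Q[...,1])<r+6)&(d>0)).astype('uint8')
    cs,_=cv2.findContours(m,cv2.RETR_EXTERNAL,cv2.CHAIN_APPROX_NONE);c=max(cs,key=cv2.contourArea)[:,0]
    # rim by ray onto plane tool z=zd, only rim parts off the pads
    zt=np.median(Q[m>0][:,2]);rr=np.c_[(c[:,0]-cx)/f,(c[:,1]-cy)/f,np.ones(len(c))]@M[:3,:3].T;o=M[:3,3]
    e=(o+rr*((zt-o[2])/rr[:,2])[:,None])[:,:2];k=abs(e[:,1])<yl*.8;e=e[k]
    A=np.c_[2*e,np.ones(len(e))];s=np.linalg.lstsq(A,(e**2).sum(1),rcond=None)[0]
    print('held: tool z',zt.round(1),'centre tool xy',s[:2].round(2),'diam',round(2*np.sqrt(s[2]+s[0]**2+s[1]**2),1),'resid',np.std(np.hypot(*(e-s[:2]).T)).round(2),'n',len(e));return s[:2]
E
cat >> pan.py <<'E'
try: held(d,zd,float(sys.argv[6]))
except Exception as ex: print(ex)
E
python3 pan.py w7 638 -14 120 -10.5 29; python3 g.py 638 -15 140
```

```text
top z 119.2 [639.1 -13. ] D 51.6 [array([639.2, -12.9]), array([50.7, 50.8]), np.float64(151.9)]
held top tool z -10.4
-15 -27.1 25.5 -0.8
-10 -29.1 27.5 -0.8
-5 -30.3 28.6 -0.8
0 -30.6 28.8 -0.9
5 -29.7 28.1 -0.8
10 -28.4 27.0 -0.7
15 -26.1 24.5 -0.8
held: tool z -10.4 centre tool xy [-0.64  1.  ] diam 49.8 resid 9.82 n 357
t 6.6 pos [574.8  -8.6 134.1] w 55.79 F [ 0.3  0.1 -2. ] 
 move mm [63.2  6.8 -5.5] rot [-0.0025 -0.0053  0.0078]
```

View pics/w7.png

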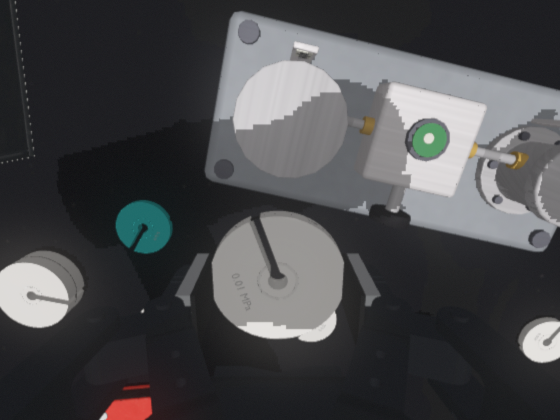

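Request:
{"api": "drive_tool", "payload": {"moves": [[[0.4,0.02,0.002,0,-0.002,-0.005,0.008],[0.4,0.03,0.002,0,0,0,0],[0.4,0.015,0,0,0,0,0],[0.4,0,0,0,0,0,0],[0.4,0,0,0,0,0,0],[0.4,0,0,0,0,0,0]]]}}

```text
clock: 7.2
position: [642.5, -12.2, 138.6]
ee_rot: [1.0, 0.0, 0.003, -0.001]
contact_force: [-1.0, -0.4, -1.8]
gripper_width: 56.3
```

```bash
python3 g.py 640 -13.4 120
```

```text
t 7.2 pos [642.5 -12.2 138.6] w 56.3 F [-1.  -0.4 -1.8] 
 move mm [-2.6  1.2 18.6] rot [-0.0017 -0.0062  0.0002]
```

Request:
{"api": "drive_tool", "payload": {"moves": [[[0.4,-0.0026,0.0012,0.005,-0.002,-0.006,0],[0.4,0,0,0.006,0,0,0],[0.4,0,0,0,0,0,0],[0.4,0,0,0,0,0,0]]]}}

```text
clock: 7.6
position: [637.5, -13.4, 127.2]
ee_rot: [1.0, 0.0, -0.001, 0.0]
contact_force: [0.0, -0.5, -0.7]
gripper_width: 56.4
```

```bash
python3 g.py 640 -13.4 119
```

```text
t 7.6 pos [637.5 -13.4 127.2] w 56.37 F [ 0.  -0.5 -0.7] 
 move mm [ 2.5 -0.   8.2] rot [0.0003 0.0013 0.0005]
```

Request:
{"api": "drive_tool", "payload": {"moves": [[[0.4,0.0022,0,0.002,0,0.001,0],[0.4,0,0,0.002,0,0,0],[0.4,0,0,0,0,0,0],[0.4,0,0,0,0,0,0]]]}}

```text
clock: 8.0
position: [639.9, -13.4, 122.9]
ee_rot: [1.0, 0.0, -0.0, 0.0]
contact_force: [-0.2, -0.6, -1.6]
gripper_width: 56.2
```

```bash
python3 g.py 640 -13.4 118.5
```

```text
t 8.0 pos [639.9 -13.4 122.9] w 56.16 F [-0.2 -0.6 -1.6] 
 move mm [0.1 0.  4.4] rot [0.0003 0.0001 0.0007]
```

Request:
{"api": "drive_tool", "payload": {"moves": [[[0.4,0,0,0.0025,0,0,0],[0.4,0,0,0.002,0,0,0],[0.4,0,0,0,0,0,0],[0.4,0,0,0,0,0,0]]]}}

```text
clock: 8.4
position: [640.0, -13.4, 118.0]
ee_rot: [1.0, 0.0, 0.0, 0.0]
contact_force: [0.3, 0.3, -3.0]
gripper_width: 56.0
```

```bash
python3 pan.py w8 640 -13.4 129 -10.5 29|head -1; python3 g.py 640 -13.4 118
```

```text
top z 128.4 [645.7 -12.6] D 71.9 [array([640.1, -12.6]), array([58.9, 63.7]), np.float64(0.6)]
t 8.45 pos [640.  -13.3 118. ] w 55.92 F [ 0.1 -0.1 -1.6] 
 move mm [0.  0.1 0. ] rot [0.0003 0.     0.0007]
```

View pics/w8.png

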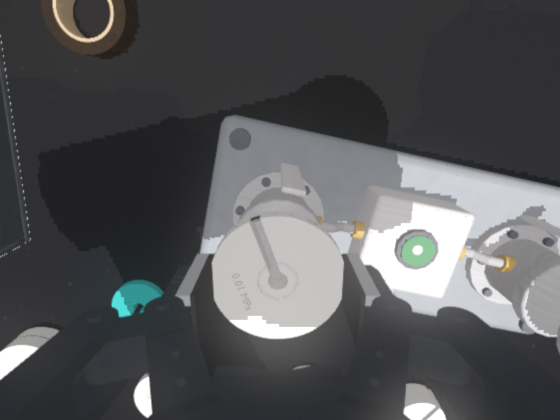

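Request:
{"api": "drive_tool", "payload": {"moves": [[[0.72,0,0,0,0,0,0],[0.8,0,0,0,0,0,0],[0.8,0,0,0,0,0,0],[0.8,0,0,-0.005,0,0,0],[0.8,0,0,-0.03,0,0,0],[0.8,0,0,-0.03,0,0,0],[0.8,-0.03,0,-0.02,0,0,0],[0.8,-0.04,0,0,0,0,0],[0.8,0,0,0,0,0,0],[0.8,0,0,0,0,0,0],[0.8,0,0,0,0,0,0]]]}}

```text
clock: 9.55
position: [569.8, -13.7, 211.1]
ee_rot: [1.0, 0.001, 0.004, 0.0]
contact_force: [0.6, 0.6, 0.3]
gripper_width: 68.7
```

```bash
cat > chk.py <<'E'
import sys;sys.path.insert(0,'.')
from h import *
n=sys.argv[1]
st,im,d=wrist(n+'w',0,0,0);P=pts('wrist',d,st)
def rep(tag,cam,P,x,y,z0,z1,st=None):
    pm=((P[...,2]>z0)&(P[...,2]<z1)&(np.hypot(P[...,0]-x,P[...,1]-y)<45)).astype('uint8')
    cs,_=cv2.findContours(pm,cv2.RETR_EXTERNAL,cv2.CHAIN_APPROX_NONE)
    if not cs:print(tag,'none');return
    c=max(cs,key=cv2.contourArea);mm=np.zeros_like(pm);cv2.drawContours(mm,[c],-1,1,-1);z=np.nanmedian(P[(mm>0)&(pm>0)][:,2])
    e=cast(cam,c[:,0],z,st)[:,:2].astype('float32');a,r=cv2.minEnclosingCircle(e)
    h=cv2.convexHull(e);M=cv2.moments(h)
    print(tag,cam,'z',z.round(1),'circ',np.round(a,1),'D',round(2*r,1),'hullc',np.round([M['m10']/M['m00'],M['m01']/M['m00']],1) if M['m00'] else '')
print('wrist pose',st['position'].round(1))
rep('L','wrist',P,638,-14,100,150,st);rep('R','wrist',P,602,-180,100,150,st)
im,d=arm.get_image('top');cv2.imwrite(f'pics/{n}t.png',im[:,:,::-1]);np.save(f'pics/{n}td.npy',d);P=pts('top',d)
rep('L','top',P,638,-15,100,150);rep('R','top',P,602,-180,100,150)
im,d=arm.get_image('scene');cv2.imwrite(f'pics/{n}s.png',im[:,:,::-1]);P=pts('scene',d)
rep('L','scene',P,637,-17,100,150);rep('R','scene',P,602,-180,100,150)
E
python3 chk.py k1
```

```text
wrist pose [569.8 -13.7 211.1]
L wrist z 120.5 circ [641.  -12.6] D 62.9 hullc [639.8 -12.7]
R wrist z 127.1 circ [ 603.4 -177.3] D 54.5 hullc [ 603.4 -176.7]
L none
R top z 127.7 circ [ 604.1 -179.6] D 55.0 hullc [ 603.1 -180.9]
L scene z 120.0 circ [634.8 -18.3] D 69.1 hullc [634.9 -17.4]
R scene z 127.3 circ [ 600.8 -182.8] D 55.2 hullc [ 600.5 -182.3]
```

View pics/k1w.png

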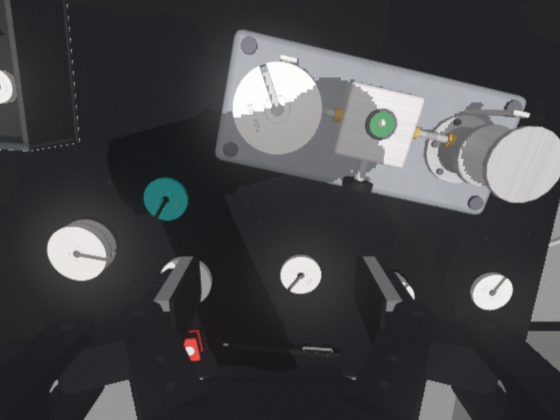

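Disc B sits on the left pan at (639.8,-12.7) against the pan's (639.2,-12.9). The left pan sank to 110–112 and the right rose to 128, as expected. Next is large disc A.

Request:
{"api": "drive_tool", "payload": {"moves": [[[0.88,-0.024,-0.021,0.01,0,0.008,0],[0.88,-0.024,-0.021,0.025,0,0,0],[0.88,-0.024,-0.021,0.03,0,0,0],[0.88,-0.024,-0.021,0.03,0,0,0],[0.88,-0.02,-0.018,0.03,0,0,0],[0.88,0,0,0.01,0,0,0],[0.88,0,0,0,0,0,0],[0.88,0,0,0,0,0,0]]]}}

```text
clock: 10.5
position: [458.9, 91.8, 67.5]
ee_rot: [1.0, -0.0, 0.009, 0.002]
contact_force: [-0.4, -0.2, 0.4]
gripper_width: 75.0
```

```bash
python3 v.py w9 450 91 10 70; python3 g.py 450 91 60
```

```text
10.5 [458.9  91.8  67.5] 74.98638610231352 [-0.4 -0.2  0.4]
disc px [279. 237.] z nan circ [450.5  91.6  58.6] hull centroid [450.4  91.5] eqdiam 57.7
tool delta to [450.4  91.5  10. ] = [-9.6  0.1 57.3] yaw x [ 1.    -0.001  0.018] tool z [ 0.0175 -0.0038 -0.9998]
t 10.55 pos [459.2  91.8  67.7] w 75.24 F [ 0.6 -0.5 -0.4] 
 move mm [-9.4  0.8  7.5] rot [ 0.0033 -0.0182 -0.001 ]
```

View pics/w9.png

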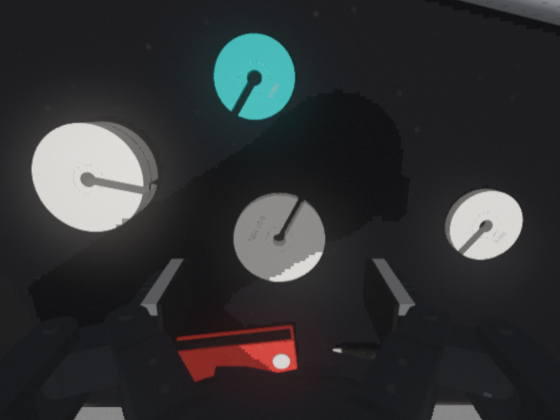

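The wrist gives A 57.7 mm across and B 58.6, so B is the 195 g disc and A the 190 g one. Descending on A.

Request:
{"api": "drive_tool", "payload": {"moves": [[[0.88,-0.008,0.0008,0.01,0.003,-0.018,0],[0.88,0,0,0.015,0,0,0],[0.88,0,0,0.015,0,0,0],[0.88,0,0,0.01,0,0,0],[0.88,0,0,0,0,0,0],[0.88,0,0,0,0,0,0]]]}}

```text
clock: 11.15
position: [454.6, 90.9, 17.5]
ee_rot: [1.0, -0.003, 0.002, -0.002]
contact_force: [-0.0, 0.2, 0.1]
gripper_width: 75.1
```

```bash
python3 v.py w10 450 91 10 70; python3 g.py 450.5 91 -2
```

```text
11.15 [454.6  90.9  17.5] 75.13095652673275 [-0.   0.2  0.1]
disc px [278. 265.] z nan circ [450.7  91.5  58.6] hull centroid [450.6  91.4] eqdiam 57.8
tool delta to [450.6  91.4  10. ] = [-4.  -0.5  7.5] yaw x [ 1.    -0.006  0.004] tool z [ 0.0044  0.0048 -1.    ]
t 11.2 pos [454.6  90.9  17.6] w 75.01 F [-0.4  0.7  1.3] 
 move mm [-4.2  0.1 19.6] rot [-0.0049 -0.0045 -0.0059]
```

Request:
{"api": "drive_tool", "payload": {"moves": [[[0.88,-0.004,0,0.002,-0.005,-0.004,-0.006],[0.88,0,0,0.008,0,0,0],[0.88,0,0,0.006,0,0,0],[0.88,0,0,0,0,0,0],[0.88,0,0,0,0,0,0]]]}}

```text
clock: 11.7
position: [451.1, 91.5, 1.6]
ee_rot: [1.0, 0.0, 0.002, -0.001]
contact_force: [0.2, 0.4, -0.6]
gripper_width: 75.1
```

```bash
python3 g.py 450.5 91 -2
```

```text
t 11.7 pos [451.1  91.5   1.6] w 75.13 F [ 0.2  0.4 -0.6] 
 move mm [-0.6  0.6  3.6] rot [-0.0013 -0.003   0.0008]
```

Request:
{"api": "drive_tool", "payload": {"moves": [[[0.88,-0.0005,0.0005,0.0035,-0.001,-0.003,0],[0.88,0,0,0,0,0,0],[0.4,0,0,0,0,0,0],[0.4,0,0,0,0,0,0],[0.4,0,0,0,0,0,0],[0.4,0,0,0,0,0,0]]]}}

```text
clock: 12.3
position: [450.5, 90.9, -1.3]
ee_rot: [1.0, 0.001, -0.0, 0.0]
contact_force: [-0.5, 0.2, -1.8]
gripper_width: 55.1
```

Request:
{"api": "drive_tool", "payload": {"moves": [[[0.4,0,0,-0.015,0,0,0],[0.4,0,0,-0.03,0,0,0],[0.4,0,0,-0.04,0,0,0],[0.4,0,0,-0.04,0,0,0],[0.4,0,0,-0.04,0,0,0],[0.4,0.004,0.01,-0.02,0,0,0],[0.4,0.012,0.035,0,0,0,0],[0.4,0.012,0.035,0,0,0,0],[0.4,0.012,0.035,0,0,0,0],[0.4,0.012,0.035,0,0,0,0],[0.4,0.012,0.035,0,0,0,0],[0.4,0.012,0.035,0,0,0,0],[0.4,0.012,0.03,0,0,0,0],[0.4,0,0,0,0,0,0],[0.4,0,0,0,0,0,0]]]}}

```text
clock: 13.8
position: [537.1, -168.5, 184.8]
ee_rot: [1.0, 0.0, -0.006, -0.001]
contact_force: [0.0, -0.4, -1.9]
gripper_width: 55.1
```

```bash
python3 g.py 540 -179 140;python3 pan.py w11 603 -180 128 -10.5 29
```

```text
t 13.8 pos [ 537.1 -168.5  184.8] w 55.07 F [ 0.  -0.4 -1.9] 
 move mm [ 3.4 10.6 44.7] rot [-0.0011  0.0115  0.0003]
top z 127.2 [ 603.1 -179. ] D 51.5 [array([ 603.1, -179. ]), array([50.7, 50.7]), np.float64(172.5)]
held top tool z -9.9
-15 -27.1 24.6 -1.2
-10 -29.3 26.8 -1.2
-5 -30.4 27.9 -1.2
0 -29.9 28.2 -0.9
5 -30.4 27.4 -1.5
10 -28.7 26.3 -1.2
15 -26.5 23.6 -1.5
held: tool z -9.9 centre tool xy [-1.09 -2.01] diam 49.0 resid 9.76 n 339
```

View pics/w11.png

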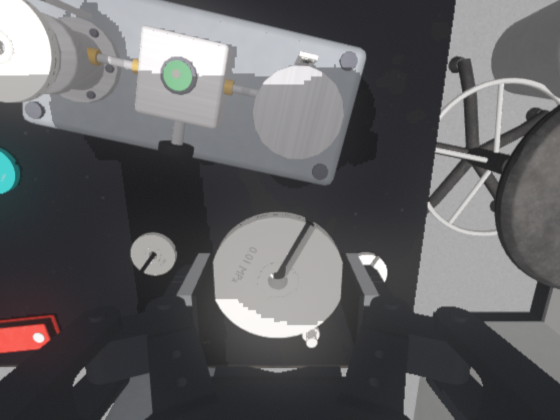

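Request:
{"api": "drive_tool", "payload": {"moves": [[[0.4,0.0,0.009,0.015,0,0.011,0],[0.4,0.02,0.002,0.015,0,0,0],[0.4,0.03,0,0.003,0,0,0],[0.4,0.015,0,0,0,0,0],[0.4,0,0,0,0,0,0],[0.4,0,0,0,0,0,0],[0.4,0,0,0,0,0,0]]]}}

```text
clock: 14.55
position: [599.9, -171.1, 150.1]
ee_rot: [1.0, 0.005, -0.002, -0.002]
contact_force: [-1.4, -0.5, -1.6]
gripper_width: 54.8
```

```bash
python3 g.py 604.3 -179.5 126.5
```

```text
t 14.55 pos [ 599.9 -171.1  150.1] w 54.75 F [-1.4 -0.5 -1.6] 
 move mm [ 4.5  8.6 23.5] rot [-0.0036  0.0043  0.0099]
```

Request:
{"api": "drive_tool", "payload": {"moves": [[[0.4,0.0045,0.0085,0.005,-0.0035,0.004,0.01],[0.4,0,0,0.008,0,0,0],[0.4,0,0,0,0,0,0],[0.4,0,0,0,0,0,0]]]}}

```text
clock: 14.95
position: [602.9, -179.8, 136.7]
ee_rot: [1.0, -0.0, -0.0, -0.0]
contact_force: [0.1, 0.3, -2.5]
gripper_width: 55.4
```

```bash
python3 g.py 604.3 -179.5 126.5
```

```text
t 14.95 pos [ 602.9 -179.8  136.7] w 55.37 F [ 0.1  0.3 -2.5] 
 move mm [ 1.4 -0.3 10.2] rot [-0.0001  0.0001 -0.0009]
```

Request:
{"api": "drive_tool", "payload": {"moves": [[[0.4,0.0014,-0.0003,0.004,0,0,0],[0.4,0,0,0.004,0,0,0],[0.4,0,0,0,0,0,0],[0.4,0,0,0,0,0,0]]]}}

```text
clock: 15.35
position: [604.2, -179.7, 128.0]
ee_rot: [1.0, -0.001, -0.0, -0.0]
contact_force: [-0.7, 0.6, -2.5]
gripper_width: 55.3
```

```bash
python3 g.py 604.3 -179.5 126.5
```

```text
t 15.35 pos [ 604.2 -179.7  128. ] w 55.33 F [-0.7  0.6 -2.5] 
 move mm [ 0.1 -0.2  1.5] rot [-0.0001  0.0002 -0.0014]
```

Request:
{"api": "drive_tool", "payload": {"moves": [[[0.4,0,0,0.0017,0,0,0],[0.4,0,0,0,0,0,0],[0.4,0,0,0,0,0,0],[0.72,0,0,0,0,0,0],[0.8,0,0,0,0,0,0],[0.8,0,0,0,0,0,0],[0.8,0,0,-0.005,0,0,0],[0.8,0,0,-0.03,0,0,0],[0.8,0,0,-0.03,0,0,0],[0.8,-0.03,0,-0.02,0,0,0],[0.8,-0.04,0,0,0,0,0],[0.8,0,0,0,0,0,0],[0.8,0,0,0,0,0,0],[0.8,0,0,0,0,0,0]]]}}

```text
clock: 16.75
position: [534.1, -180.2, 219.4]
ee_rot: [1.0, 0.0, 0.003, 0.001]
contact_force: [0.8, -0.5, 0.4]
gripper_width: 68.0
```

```bash
python3 chk.py k2
```

```text
wrist pose [ 534.1 -180.2  219.4]
L wrist z 128.0 circ [637.2 -16.9] D 60.4 hullc [636.5 -23. ]
R wrist z 128.9 circ [ 604.7 -179.4] D 61.2 hullc [ 603.7 -179. ]
L none
R none
L scene z 127.6 circ [633.9 -16.7] D 69.0 hullc [635.  -17.2]
R scene z 128.9 circ [ 598.6 -182.6] D 67.8 hullc [ 598.8 -182.4]
```

View pics/k2w.png

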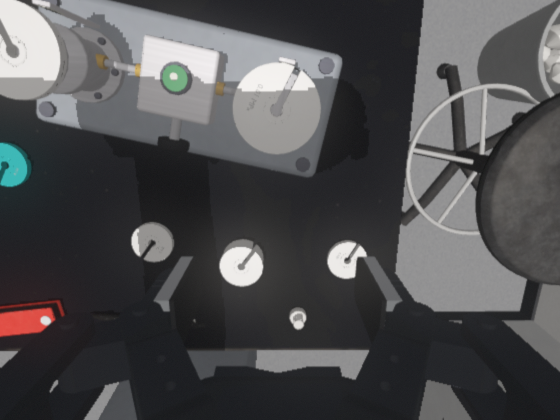

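The right disc is at (603.7,-179.0) against the pan's (603.1,-179.0), and both pans are nearly level. Next is small disc D; I'll measure its size.

Request:
{"api": "drive_tool", "payload": {"moves": [[[0.75,-0.02,0.018,0.02,0,0.006,0],[0.75,-0.024,0.02,0.035,0,0,0],[0.75,-0.024,0.02,0.035,0,0,0],[0.75,-0.024,0.02,0.035,0,0,0],[0.75,0,0,0.025,0,0,0],[0.75,0,0,0,0,0,0],[0.75,0,0,0,0,0,0]]]}}

```text
clock: 17.6
position: [447.8, -261.8, 61.9]
ee_rot: [1.0, 0.002, 0.007, 0.002]
contact_force: [0.4, 0.1, 0.3]
gripper_width: 64.6
```

```bash
python3 v.py w12 437 -259.5 9 70; python3 g.py 437.5 -259 20
```

```text
17.6 [ 447.8 -261.8   61.9] 64.62261728815258 [0.4 0.1 0.3]
disc px [274. 242.] z nan circ [ 437.9 -259.4   45.4] hull centroid [ 437.8 -259.3] eqdiam 44.6
tool delta to [ 437.8 -259.3    9. ] = [-10.7  -2.8  52.7] yaw x [1.    0.004 0.015] tool z [ 0.0147 -0.0032 -0.9999]
t 17.65 pos [ 448.  -261.6   62.1] w 64.05 F [-0.1  0.9 -0.9] 
 move mm [-11.1  -2.8  41.9] rot [ 0.0031 -0.0152  0.0037]
```

View pics/w12.png

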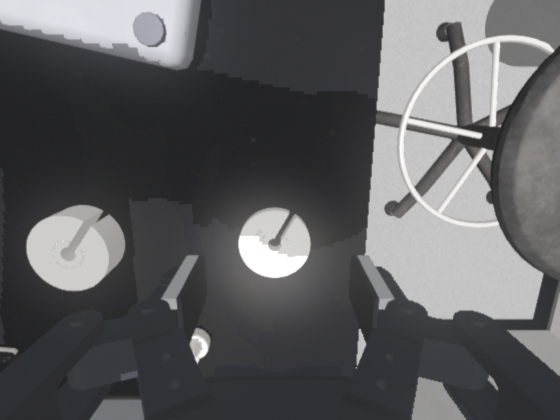

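D measures 44.6 mm, so it is probably the 45 mm, 100 g disc. That pairs it with B on the left, and the grip width will confirm it.

Request:
{"api": "drive_tool", "payload": {"moves": [[[0.75,-0.01,-0.0028,0.01,0.003,-0.015,0.004],[0.75,0,0,0.015,0,0,0],[0.75,0,0,0.015,0,0,0],[0.75,0,0,0.006,0,0,0],[0.75,0,0,0,0,0,0],[0.75,0,0,0,0,0,0]]]}}

```text
clock: 18.25
position: [443.2, -257.7, 19.4]
ee_rot: [1.0, 0.002, 0.005, 0.001]
contact_force: [-0.2, -0.3, 0.2]
gripper_width: 63.9
```

```bash
python3 v.py w13 437.5 -259.5 9 70; python3 g.py 437.7 -259.8 0.5
```

```text
18.25 [ 443.2 -257.7   19.4] 63.86279811879357 [-0.2 -0.3  0.2]
disc px [282. 266.] z nan circ [ 438.2 -259.2   45.5] hull centroid [ 438.  -259.1] eqdiam 44.6
tool delta to [ 438.  -259.1    9. ] = [-5.3  1.4 10.4] yaw x [1.    0.004 0.011] tool z [ 0.0106 -0.0029 -0.9999]
t 18.3 pos [ 443.3 -257.8   19.6] w 64.23 F [ 1.   0.  -0.3] 
 move mm [-5.9  1.9 19. ] rot [ 0.003  -0.0109  0.0038]
```

Request:
{"api": "drive_tool", "payload": {"moves": [[[0.75,-0.0055,0.0019,0.003,0.003,-0.011,0.004],[0.75,0,0,0.008,0,0,0],[0.75,0,0,0.002,0,0,0],[0.75,0,0,0,0,0,0],[0.75,0,0,0,0,0,0]]]}}

```text
clock: 18.8
position: [438.2, -260.2, 6.8]
ee_rot: [1.0, -0.0, 0.001, 0.0]
contact_force: [-0.3, 0.1, 0.4]
gripper_width: 63.9
```

```bash
python3 g.py 438 -259.8 0.5
```

```text
t 18.8 pos [ 438.2 -260.2    6.8] w 63.91 F [-0.3  0.1  0.4] 
 move mm [-0.3 -0.4  6.3] rot [ 0.0005 -0.0018 -0.0007]
```

Request:
{"api": "drive_tool", "payload": {"moves": [[[0.75,0,-0.0004,0.0062,0,-0.002,0],[0.75,0,0,0,0,0,0],[0.3,0,0,0,0,0,0],[0.3,0,0,0,0,0,0],[0.3,0,0,0,0,0,0],[0.3,0,0,0,0,0,0],[0.3,0,0,0,0,0,0]]]}}

```text
clock: 19.5
position: [438.3, -259.7, 0.7]
ee_rot: [1.0, -0.0, -0.0, 0.0]
contact_force: [0.1, -0.7, -0.0]
gripper_width: 41.4
```

```bash
python3 v.py w14 437.5 -259.5 9 70; python3 g.py 437.7 -259.8 100
```

```text
19.5 [ 438.3 -259.7    0.7] 41.38329597556498 [ 0.1 -0.7 -0. ]
disc px [277. 274.] z nan circ [ 443.5 -258.9   56.7] hull centroid [ 438.9 -258.7] eqdiam 48.4
tool delta to [ 438.9 -258.7    9. ] = [ 0.5 -1.  -8.3] yaw x [ 1. -0. -0.] tool z [-5.e-04 -6.e-04 -1.e+00]
t 19.55 pos [ 438.3 -259.7    0.7] w 41.64 F [ 0.3 -0.9  0.6] 
 move mm [ -0.7   0.1 -99.3] rot [ 0.0006  0.0005 -0.0002]
```

View pics/w14.png

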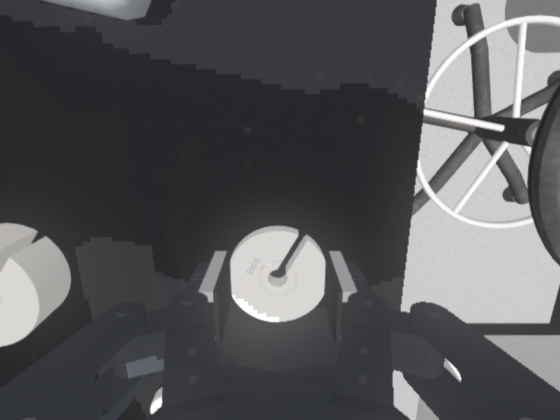

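Request:
{"api": "drive_tool", "payload": {"moves": [[[0.3,0,0,-0.015,0,0,0],[0.3,0,0,-0.03,0,0,0],[0.3,0,0,-0.04,0,0,0],[0.3,0,0,-0.04,0,0,0],[0.3,0,0,-0.04,0,0,0],[0.3,0.004,-0.01,-0.025,0,0,0],[0.3,0.019,-0.034,0,0,0,0],[0.3,0.019,-0.034,0,0,0,0],[0.3,0.019,-0.034,0,0,0,0],[0.3,0.019,-0.034,0,0,0,0],[0.3,0.019,-0.034,0,0,0,0],[0.3,0.019,-0.034,0,0,0,0],[0.3,0.01,-0.02,0,0,0,0],[0.3,0,0,0,0,0,0],[0.3,0,0,0,0,0,0],[0.3,0,0,0,0,0,0]]]}}

```text
clock: 21.15
position: [568.0, -16.8, 194.8]
ee_rot: [1.0, -0.003, -0.004, -0.002]
contact_force: [-1.3, 0.2, -0.8]
gripper_width: 41.3
```

```bash
python3 g.py 575 -14 160;python3 pan.py w15 640 -13.5 129 -8.5 22
```

```text
t 21.15 pos [568.  -16.8 194.8] w 41.27 F [-1.3  0.2 -0.8] 
 move mm [ 7.2 -2.8 34.7] rot [-0.0034  0.0072 -0.0057]
top z 128.2 [638.9 -12.5] D 58.8 [array([638.9, -12.6]), array([58.1, 58.2]), np.float64(24.1)]
held top tool z -7.0
-15 -19.3 16.9 -1.2
-10 -22.3 19.2 -1.5
-5 -23.8 20.9 -1.5
0 -23.9 21.0 -1.4
5 -23.2 20.4 -1.4
10 -22.0 15.5 -3.2
15 -18.1 15.3 -1.4
held: tool z -7.0 centre tool xy [-1.7   0.12] diam 39.5 resid 6.57 n 366
```

View pics/w15.png

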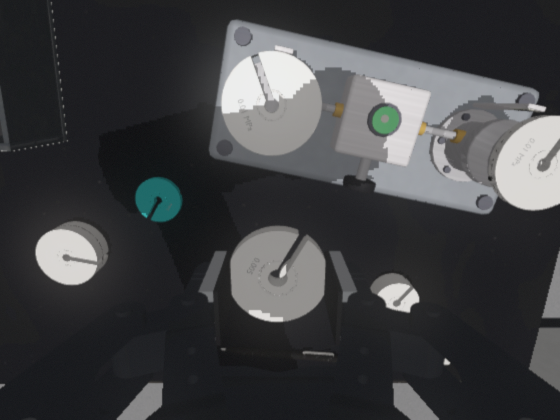

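Request:
{"api": "drive_tool", "payload": {"moves": [[[0.3,0.005,-0.003,0.01,-0.003,0.007,-0.006],[0.3,0.025,0,0.015,0,0,0],[0.3,0.03,0,0.01,0,0,0],[0.3,0.012,0,0.005,0,0,0],[0.3,0,0,0,0,0,0],[0.3,0,0,0,0,0,0],[0.3,0,0,0,0,0,0]]]}}

```text
clock: 21.9
position: [638.5, -18.3, 151.4]
ee_rot: [1.0, -0.003, -0.001, -0.0]
contact_force: [-0.9, -0.3, -0.7]
gripper_width: 41.7
```

```bash
python3 g.py 640.4 -13.2 129.7
```

```text
t 21.9 pos [638.5 -18.3 151.4] w 41.65 F [-0.9 -0.3 -0.7] 
 move mm [ 1.9 -5.1 21.7] rot [-0.0005  0.0022 -0.0059]
```

Request:
{"api": "drive_tool", "payload": {"moves": [[[0.3,0.0019,-0.0051,0.005,0,0.002,-0.006],[0.3,0,0,0.006,0,0,0],[0.3,0,0,0,0,0,0],[0.3,0,0,0,0,0,0]]]}}

```text
clock: 22.3
position: [639.1, -12.5, 141.6]
ee_rot: [1.0, 0.001, 0.001, -0.001]
contact_force: [0.5, 0.5, -0.7]
gripper_width: 41.3
```

```bash
python3 g.py 640.4 -13.2 129.7
```

```text
t 22.3 pos [639.1 -12.5 141.6] w 41.34 F [ 0.5  0.5 -0.7] 
 move mm [ 1.3  0.7 11.9] rot [-0.0012 -0.0021  0.0013]
```

Request:
{"api": "drive_tool", "payload": {"moves": [[[0.3,0.0013,0.0007,0.004,-0.001,-0.002,0.001],[0.3,0,0,0.004,0,0,0],[0.3,0,0,0,0,0,0],[0.3,0,0,0,0,0,0]]]}}

```text
clock: 22.7
position: [640.5, -13.2, 133.1]
ee_rot: [1.0, 0.0, 0.0, -0.0]
contact_force: [-0.2, -0.5, -0.9]
gripper_width: 41.1
```

```bash
python3 g.py 640.4 -13.2 129.7
```

```text
t 22.7 pos [640.5 -13.2 133.1] w 41.12 F [-0.2 -0.5 -0.9] 
 move mm [-0.1  0.   3.4] rot [-0.0002 -0.0003  0.0003]
```

Request:
{"api": "drive_tool", "payload": {"moves": [[[0.3,0,0,0.0015,0,0,0],[0.3,0,0,0.0015,0,0,0],[0.3,0,0,0,0,0,0],[0.3,0,0,0,0,0,0]]]}}

```text
clock: 23.1
position: [640.7, -13.3, 129.9]
ee_rot: [1.0, 0.0, 0.0, -0.0]
contact_force: [0.0, -0.5, -0.8]
gripper_width: 41.5
```

```bash
python3 g.py 640.4 -13.2 129.7; python3 pan.py w16 640 -13 129 -7 22
```

```text
t 23.1 pos [640.7 -13.3 129.9] w 41.53 F [ 0.  -0.5 -0.8] 
 move mm [-0.3 -0.1  0.2] rot [-0.0001 -0.0005  0.0001]
top z 128.3 [648.2 -12.7] D 55.0 [array([652.1, -11.7]), array([33.9, 47. ]), np.float64(8.5)]
held top tool z -7.0
-15 -18.9 16.9 -1.0
-10 -22.5 19.4 -1.5
-5 -24.0 20.8 -1.6
0 -23.7 21.2 -1.3
5 -23.4 20.6 -1.4
10 -21.5 16.2 -2.7
15 -18.0 15.2 -1.4
held: tool z -7.0 centre tool xy [-1.51 -0.09] diam 39.4 resid 6.76 n 355
```

View pics/w16.png

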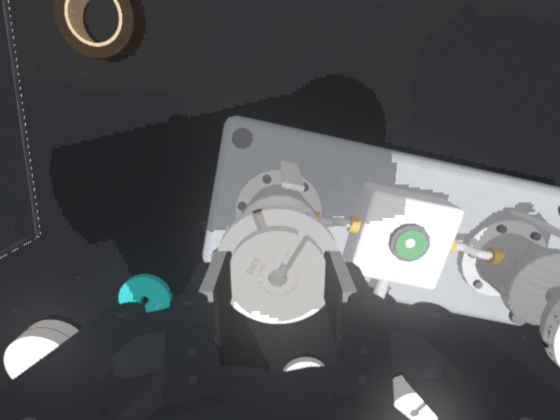

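Request:
{"api": "drive_tool", "payload": {"moves": [[[0.55,0,0,0,0,0,0],[0.65,0,0,0,0,0,0],[0.65,0,0,0,0,0,0],[0.65,0,0,-0.005,0,0,0],[0.65,0,0,-0.03,0,0,0],[0.65,0,0,-0.03,0,0,0],[0.7,-0.03,0,-0.02,0,0,0],[0.7,-0.04,0,0,0,0,0],[0.7,0,0,0,0,0,0],[0.7,0,0,0,0,0,0],[0.7,0,0,0,0,0,0]]]}}

```text
clock: 24.25
position: [569.5, -13.6, 221.5]
ee_rot: [1.0, 0.0, 0.002, 0.0]
contact_force: [0.9, 0.1, -0.1]
gripper_width: 59.9
```

```bash
python3 chk.py k3
```

```text
wrist pose [569.5 -13.6 221.5]
L wrist z 128.4 circ [641.1 -12.9] D 61.0 hullc [639.9 -12.7]
R wrist z 136.4 circ [ 602.4 -175.7] D 63.2 hullc [ 603.3 -175.1]
L none
R top z 137.2 circ [ 602.1 -180.8] D 60.0 hullc [ 602.3 -180.2]
L scene z 125.0 circ [631.1 -19.8] D 70.0 hullc [631.  -19.4]
R scene z 136.4 circ [ 598.6 -184.6] D 68.4 hullc [ 598.5 -182.8]
```

View pics/k3w.png

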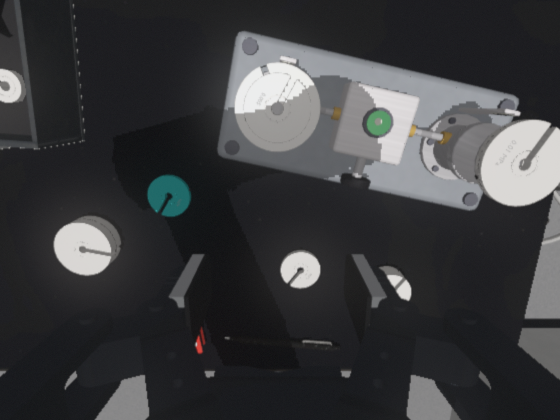

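The small disc sits concentric on the left stack at (278,107). Next is small disc C, at (301,270).

Request:
{"api": "drive_tool", "payload": {"moves": [[[0.75,-0.022,0.006,0.02,0,0.005,0],[0.75,-0.025,0.006,0.035,0,0,0],[0.75,-0.025,0.006,0.035,0,0,0],[0.75,-0.025,0.006,0.035,0,0,0],[0.75,0,0,0.025,0,0,0],[0.75,0,0,0,0,0,0],[0.75,0,0,0,0,0,0]]]}}

```text
clock: 25.1
position: [476.7, -38.6, 64.4]
ee_rot: [1.0, -0.0, 0.006, 0.001]
contact_force: [0.6, -0.8, 0.2]
gripper_width: 64.4
```

```bash
python3 v.py w17 459 -40 9 70; python3 g.py 460 -39.5 20
```

```text
25.1 [476.7 -38.6  64.4] 64.36735029916025 [ 0.6 -0.8  0.2]
disc px [280. 251.] z nan circ [459.4 -38.9  46.3] hull centroid [459.4 -39.1] eqdiam 45.4
tool delta to [459.4 -39.1   9. ] = [-18.    0.5  55.2] yaw x [1.    0.    0.011] tool z [ 0.011  -0.0017 -0.9999]
t 25.15 pos [476.9 -38.5  64.6] w 63.81 F [-0.2 -0.1  0.1] 
 move mm [-17.5   1.   44.4] rot [ 0.0014 -0.0117 -0.0002]
```

View pics/w17.png

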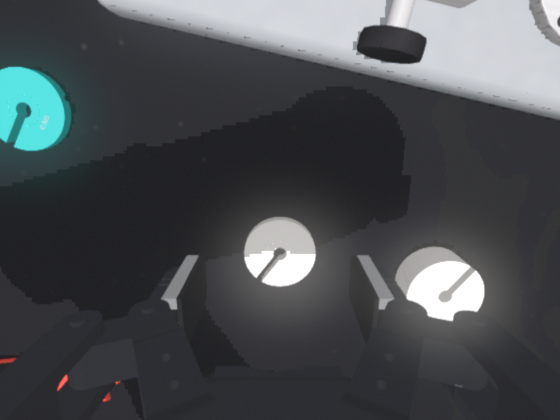

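C measures 45.4 mm, so it is the 46 mm disc. The right finger keeps clear of the thick weight, which is 100 mm away in y. Descending.

Request:
{"api": "drive_tool", "payload": {"moves": [[[0.75,-0.017,0.0008,0.01,0.001,-0.012,0],[0.75,0,0,0.015,0,0,0],[0.75,0,0,0.015,0,0,0],[0.75,0,0,0.006,0,0,0],[0.75,0,0,0,0,0,0],[0.75,0,0,0,0,0,0]]]}}

```text
clock: 25.75
position: [471.4, -36.6, 25.0]
ee_rot: [1.0, 0.001, 0.01, -0.002]
contact_force: [-0.8, -0.5, -0.1]
gripper_width: 64.1
```

```bash
python3 v.py w18 459 -40 9 70; python3 g.py 460 -39.7 0.6
```

```text
25.75 [471.4 -36.6  25. ] 64.10294287071613 [-0.8 -0.5 -0.1]
disc px [284. 273.] z nan circ [459.7 -39.1  46.5] hull centroid [459.6 -39.1] eqdiam 45.5
tool delta to [459.6 -39.1   9. ] = [-12.1   2.6  15.8] yaw x [1.    0.002 0.02 ] tool z [ 0.0201  0.0037 -0.9998]
t 25.8 pos [471.5 -36.5  25.1] w 64.22 F [-0.   0.9  0.9] 
 move mm [-12.    3.2  24.2] rot [-0.0038 -0.0205  0.0023]
```

Request:
{"api": "drive_tool", "payload": {"moves": [[[0.75,-0.012,0.0032,0.003,-0.004,-0.02,0.002],[0.75,0,0,0.005,0,0,0],[0.75,0,0,0,0,0,0],[0.75,0,0,0,0,0,0]]]}}

```text
clock: 26.2
position: [459.4, -39.9, 17.8]
ee_rot: [1.0, 0.0, 0.001, -0.0]
contact_force: [0.5, 0.1, 0.1]
gripper_width: 63.6
```

```bash
python3 g.py 460 -39.7 0.6
```

```text
t 26.2 pos [459.4 -39.9  17.8] w 63.65 F [0.5 0.1 0.1] 
 move mm [ 0.5 -0.2 17.2] rot [-0.0002 -0.0018  0.0001]
```

Request:
{"api": "drive_tool", "payload": {"moves": [[[0.75,0.0005,0,0.006,0,-0.002,0],[0.75,0,0,0.005,0,0,0],[0.75,0,0,0,0,0,0],[0.75,0,0,0,0,0,0]]]}}

```text
clock: 26.6
position: [460.2, -39.8, 5.6]
ee_rot: [1.0, 0.0, -0.0, -0.0]
contact_force: [0.3, 0.0, 0.8]
gripper_width: 63.9
```

```bash
python3 g.py 460 -39.7 0.6
```

```text
t 26.6 pos [460.2 -39.8   5.6] w 63.93 F [0.3 0.  0.8] 
 move mm [-0.2 -0.1  5. ] rot [-0.0001  0.0006  0.0002]
```

Request:
{"api": "drive_tool", "payload": {"moves": [[[0.75,0,0,0.005,0,0,0],[0.75,0,0,0,0,0,0],[0.3,0,0,0,0,0,0],[0.3,0,0,0,0,0,0],[0.3,0,0,0,0,0,0],[0.3,0,0,0,0,0,0],[0.3,0,0,0,0,0,0]]]}}

```text
clock: 27.3
position: [460.0, -39.9, 0.8]
ee_rot: [1.0, 0.0, -0.0, 0.0]
contact_force: [-0.1, -0.1, -0.5]
gripper_width: 42.7
```

Request:
{"api": "drive_tool", "payload": {"moves": [[[0.3,0,0,-0.015,0,0,0],[0.3,0,0,-0.03,0,0,0],[0.3,0,0,-0.04,0,0,0],[0.3,0,0,-0.04,0,0,0],[0.3,0,0,-0.04,0,0,0],[0.3,0.008,0.015,-0.025,0,0,0],[0.3,0.017,0.03,0,0,0,0],[0.3,0.017,0.03,0,0,0,0],[0.3,0.017,0.03,0,0,0,0],[0.3,0.014,0.03,0,0,0,0],[0.3,0,0,0,0,0,0],[0.3,0,0,0,0,0,0],[0.3,0,0,0,0,0,0]]]}}

```text
clock: 28.6
position: [532.9, -179.3, 196.0]
ee_rot: [1.0, 0.001, -0.003, -0.0]
contact_force: [-0.3, -0.2, -1.6]
gripper_width: 41.6
```

```bash
python3 g.py 535 -179 160;python3 pan.py w19 603.5 -179 137 -7 22
```

```text
t 28.6 pos [ 532.9 -179.3  196. ] w 41.65 F [-0.3 -0.2 -1.6] 
 move mm [ 2.3 -0.3 35.9] rot [-0.      0.0061  0.0013]
top z 136.5 [ 603.1 -178.9] D 58.0 [array([ 603.1, -178.9]), array([57.4, 57.5]), np.float64(129.5)]
held top tool z -7.0
-15 -18.6 16.6 -1.0
-10 -23.0 19.3 -1.8
-5 -23.9 20.8 -1.6
0 -25.2 21.1 -2.0
5 -24.2 20.5 -1.9
10 -22.8 18.7 -2.1
15 -19.2 15.7 -1.8
held: tool z -7.0 centre tool xy [-0.47  0.9 ] diam 40.0 resid 6.89 n 343
```

View pics/w19.png

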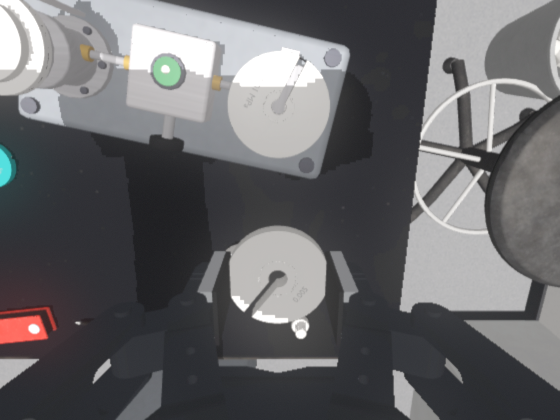

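Request:
{"api": "drive_tool", "payload": {"moves": [[[0.3,0.005,0,0.01,0,0.006,0.001],[0.3,0.025,0,0.012,0,0,0],[0.3,0.03,0,0.008,0,0,0],[0.3,0.01,0,0.003,0,0,0],[0.3,0,0,0,0,0,0],[0.3,0,0,0,0,0,0],[0.3,0,0,0,0,0,0]]]}}

```text
clock: 29.35
position: [601.9, -173.5, 160.0]
ee_rot: [1.0, 0.003, -0.001, -0.001]
contact_force: [-0.4, 0.2, -1.5]
gripper_width: 42.6
```

```bash
python3 g.py 604.8 -179.4 138.3
```

```text
t 29.35 pos [ 601.9 -173.5  160. ] w 42.62 F [-0.4  0.2 -1.5] 
 move mm [ 2.9  6.  21.7] rot [-0.0021  0.0018  0.0064]
```

Request:
{"api": "drive_tool", "payload": {"moves": [[[0.3,0.0029,0.006,0.005,-0.002,0.002,0.006],[0.3,0,0,0.006,0,0,0],[0.3,0,0,0,0,0,0],[0.3,0,0,0,0,0,0]]]}}

```text
clock: 29.75
position: [603.4, -180.3, 149.6]
ee_rot: [1.0, -0.0, 0.001, -0.0]
contact_force: [0.7, -0.3, -0.9]
gripper_width: 42.3
```

```bash
python3 g.py 604.8 -179.4 138.3
```

```text
t 29.75 pos [ 603.4 -180.3  149.6] w 42.32 F [ 0.7 -0.3 -0.9] 
 move mm [ 1.4 -0.9 11.3] rot [-0.     -0.0018 -0.0009]
```

Request:
{"api": "drive_tool", "payload": {"moves": [[[0.3,0.0014,-0.0009,0.004,0,-0.002,0],[0.3,0,0,0.004,0,0,0],[0.3,0,0,0,0,0,0],[0.3,0,0,0,0,0,0]]]}}

```text
clock: 30.15
position: [604.9, -179.3, 141.1]
ee_rot: [1.0, -0.001, -0.0, -0.0]
contact_force: [-0.5, -0.9, -0.7]
gripper_width: 42.4
```

```bash
python3 g.py 604.8 -179.4 138.3
```

```text
t 30.15 pos [ 604.9 -179.3  141.1] w 42.4 F [-0.5 -0.9 -0.7] 
 move mm [-0.1  0.1  2.8] rot [-0.      0.0001 -0.0011]
```

Request:
{"api": "drive_tool", "payload": {"moves": [[[0.3,0,0,0.0014,0,0,0],[0.3,0,0,0.0014,0,0,0],[0.3,0,0,0,0,0,0],[0.3,0,0,0,0,0,0]]]}}

```text
clock: 30.55
position: [605.1, -179.3, 138.2]
ee_rot: [1.0, -0.0, 0.0, 0.0]
contact_force: [-0.3, -0.5, -0.9]
gripper_width: 41.9
```

```bash
python3 g.py 604.8 -179.4 138.3; python3 pan.py w20 604 -179 137 -7 22|head -4
```

```text
t 30.55 pos [ 605.1 -179.3  138.2] w 41.91 F [-0.3 -0.5 -0.9] 
 move mm [-0.3  0.1 -0.1] rot [ 0.     -0.0002 -0.0008]
top z 136.4 [ 612.8 -178.7] D 54.1 [array([ 616.5, -178.7]), array([32.1, 46.9]), np.float64(1.2)]
held top tool z -7.0
-15 -18.0 17.0 -0.5
-10 -23.0 19.6 -1.7
```

View pics/w20.png

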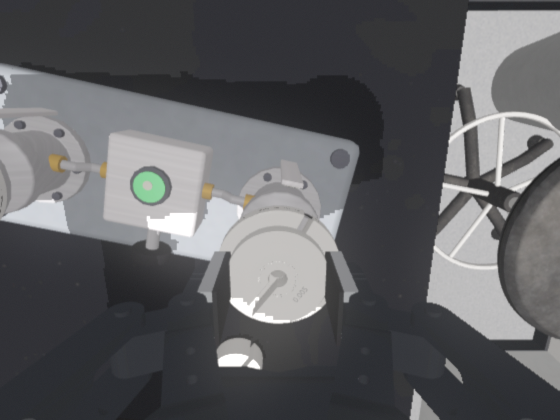

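The small disc is centred over the large one. Releasing.

Request:
{"api": "drive_tool", "payload": {"moves": [[[0.55,0,0,0,0,0,0],[0.65,0,0,0,0,0,0],[0.65,0,0,0,0,0,0],[0.65,0,0,-0.005,0,0,0],[0.65,0,0,-0.03,0,0,0],[0.65,0,0,-0.03,0,0,0],[0.7,-0.03,0,-0.02,0,0,0],[0.7,-0.04,-0.03,0,0,0,0],[0.7,-0.02,-0.04,0,0,0,0],[0.7,0,-0.02,0,0,0,0],[0.7,0,0,0,0,0,0],[0.7,0,0,0,0,0,0],[0.7,0,0,0,0,0,0],[0.7,0,0,0,0,0,0]]]}}

```text
clock: 32.0
position: [514.4, -89.2, 231.8]
ee_rot: [1.0, -0.001, 0.005, 0.001]
contact_force: [-0.6, 0.8, -0.4]
gripper_width: 59.7
```

```bash
python3 chk.py k4
python3 - <<'E'
import sys;sys.path.insert(0,'.')
from h import *
st=arm.read_state();d=np.load('pics/k4wd.npy');im=np.load('pics/k4w.npy');P=pts('wrist',d,st)
for nm,x,y in(('L',639.2,-12.9),('R',603.1,-179)):
    for z0,z1 in((126.5,133),(134.5,142)):
        pm=((P[...,2]>z0)&(P[...,2]<z1)&(np.hypot(P[...,0]-x,P[...,1]-y)<36)).astype('uint8')
        cs,_=cv2.findContours(pm,cv2.RETR_EXTERNAL,cv2.CHAIN_APPROX_NONE);c=max(cs,key=cv2.contourArea)
        z=np.median(P[pm>0][:,2]);e=cast('wrist',c[:,0],z,st)[:,:2].astype('float32');a,r=cv2.minEnclosingCircle(e);print(nm,z.round(1),np.round(a,1),round(2*r,1),'expected pan',x,y)
E
```

```text
wrist pose [514.4 -89.2 231.8]
L wrist z 136.3 circ [636.1 -15.6] D 58.5 hullc [630.8 -15.8]
R wrist z 136.5 circ [ 603.  -174.8] D 58.6 hullc [ 602.6 -175. ]
L top z 128.1 circ [664.6 -12.5] D 25.9 hullc [665.8 -12.5]
R none
L scene z 133.6 circ [630.7 -20.7] D 71.8 hullc [630.9 -22.6]
R scene z 134.4 circ [ 594.3 -183.8] D 68.9 hullc [ 594.3 -183.9]
L 128.2 [638.5 -12.9] 59.2 expected pan 639.2 -12.9
L 136.7 [637.9 -12.7] 45.2 expected pan 639.2 -12.9
R 128.4 [ 602.7 -178.5] 58.5 expected pan 603.1 -179
R 136.9 [ 602.6 -177.9] 46.2 expected pan 603.1 -179
```

View pics/k4w.png

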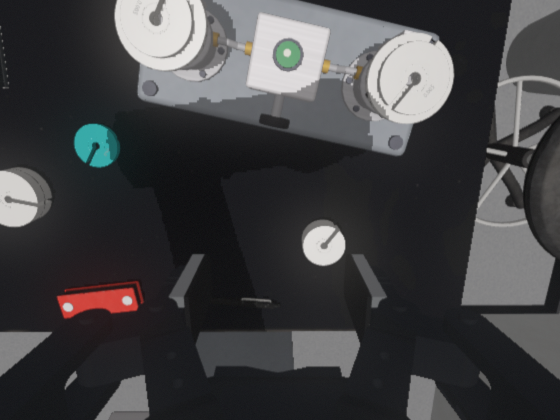

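View pics/k4s.png

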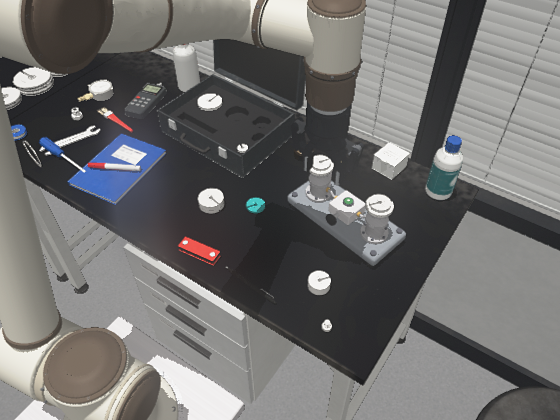

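```bash
python3 -c "
from bench import arm
print(arm.job_done())"
```

```text
the job is handed in; nothing more can be done
None
```

The job is handed in at about 32 s. Each pan carries one large thin disc with one small thin disc on top, and both pans float level at mid height.

- **Pairing:** The left pan has the 59 mm and 45 mm discs (195 + 100 g). The right has the 58 mm and 46 mm discs (190 + 104 g). I told the near-identical discs apart by their diameters in the wrist camera and by the grip width. The 46 mm disc's grip width varied between 41.6 and 42.7 mm, so that pairing rests mainly on the camera.
- **Level:** In the last wrist view, the large disc tops stood at 128.2 mm left and 128.4 mm right, and the small ones at 136.7 and 136.9 mm. That is level within 0.2 mm. The readings run about 1–2 mm below the nominal 130 and 139 mm; the bare pans also read about 0.8 mm low, so I put most of it down to camera bias.
- **Centring:** Disc centres were within about 1.3 mm of the pan axes, and within about 0.6 mm of each other in each stack.
- **Left alone:** The two thick weights and the turquoise look-alike were not touched, and the gripper was clear of everything at the end.
- **Disagreement:** The top and scene cameras placed the pans 2–4 mm from where the wrist camera did in y. I placed by wrist measurements throughout. In the final check the arm hid part of the balance from the top and scene cameras, so that check rests on the wrist view.

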